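Load the food-warming plate for supper

ROBOT

A 7-joint arm with a two-finger parallel gripper is mounted at the origin on the work surface. World frame = base frame: x ahead of the robot, y to its left, z up, the work surface at z = 0. Lengths are in mm, angles in rad, forces in N, time in s.
With the tool pointing down it reaches from about 400 to 875 mm from the base axis. Payload 4.4 kg.
Tool frame: the origin (TCP) lies at the very end of the fingers, on their centre line; the grasp point (between the pads) lies ctrl.grip_depth behind it (ctrl.grip_depth is the distance from the TCP to the grasp point, in mm); z points along the fingers, y is the direction in which the jaws open and shut (so a half turn about z gives the same grasp; the last joint's range is limited). The gripper opens to 85 mm and grips with 20 to 120 N. Pads are 22 mm wide; open, the fingers measure 114 mm over their backs; the gripper's body (76 mm by 85 mm) begins 54 mm behind the grasp point. The pads swing forward as they close: fully open they stand 13 mm farther back than shut.
Start: joints at [-1.295, 0.628, 0.038, 1.517, -0.027, 0.996, -0.02], TCP at [217.846, 612.422, 231.313] pointing down, gripper open.
Joint ranges: [-3.06, 3.06], [-0.37, 2.12], [-1.25, 1.32], [0.18, 2.47], [-1.1, 4.24], [0.23, 1.98], [-2.94, 2.94]. Speed limits (rad/s): [2.57, 2.57, 3.14, 3.14, 3.14, 3.14, 3.14].

INTERFACE

Orientations are given as [roll, pitch, yaw] about the fixed x, y, z axes, in that order (R = Rz(yaw) Ry(pitch) Rx(roll)).
In Python, from cell import ctrl gives the robot as it stands.
- The arm moves only by the tool servo_tool, never from a script. Its argument "commands" is one flat list of numbers, 5 for each row, row after row: the shift along the tool's x, y, z in units of 25 mm (1.0 is 25 mm), then the turn about the tool's z in units of 6 degrees (1.0 is 6 degrees), then the closure, from 0 (fully open) to 1 (shut). In form: [tx, ty, tz, twist, gripper, tx, ty, tz, twist, gripper, ...]. A call has 1 to 10 rows; each row is the pose to reach, as a shift and turn from the pose commanded when the call began, along the tool's axes at that moment; what a row does not reach only later rows make up. A row lasts 1/12 s, in which the tool goes at most 41.7 mm and 7.16 degrees, less where a joint would pass 70% of its speed; a pose out of reach is approached as far as the arm can. A call with a gripper value outside its range is refused whole. The fingers move at their own pace and stop on an object; the grip force is fixed at half the most. Time passes only in rows, so rows that repeat a pose let the fingers close. It gives the time, the measured TCP pose, the force and the opening at its end, in the units of the state.
- ctrl.read_state(): the state, without advancing time (a new reading comes with each control period).
- ctrl.get_image(name): name is "scene" or "side" or "wrist"; returns a dict with "img" (420x560x3 uint8, blue, green, red), "K" (3x3 intrinsics, pixels), "dist_coeffs" ([k1, k2, p1, p2, k3] as OpenCV has them; the pictures are not rectified), "T" (4x4, takes a point from camera to world coordinates). Camera axes: x right, y down, z forward; pixel columns grow to the right and rows downward; lengths in mm; the calibration is good to about 2 mm. A picture is of the moment at which its call begins. There is no depth.
- ctrl.finish_job(): hands the job in, once; it reports no verdict.
The state is a dict: "clock": time; "qpos": joint angles; "qd": joint speeds; "tau": joint torques, N m; "eef_pos": TCP position; "tool_rot": TCP orientation; "force": force on the tool from outside, world axes, zero at the start; "torque": the same for the moment, N m; "width": finger opening in mm.
Only numpy, scipy, OpenCV 4.12 (cv2) and the standard library are available. Lean on these libraries where they do the work, as an engineer would, in place of code of your own. Each camera call takes 0.05 s, during which the arm holds its last target.

TASK

Load supper onto the food-warming plate: slide every lidded pot from the counter up over the plate's bevelled edge onto the glass, neither lifting nor tipping it (the pots are heavy and their lids are loose), and take every cup off the free-turning turntable and stand it upright on the glass too. Everything must stand flat and wholly on the glass, not on the rim or the bevel. Only when all is loaded, switch the plate on by pressing the raised end of its rocker switch fully down; leave the sauce bottle, mug and salt jar where they are.

Things in the scene. Friction and masses are not known exactly. Their poses are not given: they have to be found in the camera images.
- warmer: food-warming plate, fixed flat on the counter, 250 x 450 mm. Origin: centre of its underside, at counter height (z = 0). Its x axis points away from the robot, y to the robot's left (yaw differs by start). Along its near long edge (x -125 to -115 mm) and its right end (y -225 to -215) runs a rim 10 mm wide, 8 mm higher than the glass.
- glass (a point): centre of the glass top, on its surface, 11 mm above the counter; axes as the plate's. The glass measures 205 x 380 mm: x -115 to +90 mm, y -215 to +165 mm from the plate's origin. To its left (y +165 to +225) is the control strip, its top 22 mm above the counter.
- bevel (a point): middle of the bevel, 5 mm above the counter: the smooth slide-on edge along the plate's far side, falling from the glass (x +90 mm from the plate's origin) to the counter (x +125 mm), 450 mm long.
- switch_raised_end (a point): rocker switch in the control strip: light grey paddle 50 x 30 mm lying along the plate's x, pivoting about its middle. This point: on top of its end nearer the robot (the on end), 17 mm from the pivot. Off, this end is up, 31 mm above the counter, the far end down; pressing it with some 3 N tips the far end up, and it stays where it is left.
- switch (a joint): rocker angle, rad: 0 off (near end up) to 0.34 on (near end fully down).
- turntable_top (a point): centre of the round wooden turntable's top, 30 mm above the counter. The disc is 250 mm across, 14 mm thick, without rim, and spins freely about its upright axis at the least touch; its foot is fixed.
- pot_large_center (a point): Large round pot, 104 mm across. Slippery glazed white stoneware (friction about 0.35), loose lid on; lid top 63 mm, lid knob 82 mm high. Foot set in 10 mm all round and 12 mm high; above it the side is upright up to 54 mm. 0.4 to 0.75 kg; slides on its foot. This point: on its axis, 30 mm above its underside; z is its up axis. May be absent.
- pot_small_center (a point): Small round pot, 98 mm across. Slippery glazed white stoneware (friction about 0.35), loose lid on; lid top 63 mm, lid knob 82 mm high. Foot set in 10 mm all round and 12 mm high; above it the side is upright up to 54 mm. 0.4 to 0.75 kg; slides on its foot. This point: on its axis, 30 mm above its underside; z is its up axis. May be absent.
- pot_square_center (a point): Square pot, 96 x 96 mm. Slippery glazed white stoneware (friction about 0.35), loose lid on; lid top 63 mm, lid knob 82 mm high. Foot set in 10 mm all round and 12 mm high; above it the side is upright up to 54 mm. 0.4 to 0.75 kg; slides on its foot. This point: on its axis, 30 mm above its underside; z is its up axis. Its x and y axes are square to its sides. May be absent.
- cup1_center (a point): handleless white stoneware cup, upright, 54 mm across (outside), 56 mm high, upright sides from 10 mm up, foot 45 mm across, open at the top, about 0.12 kg; starts standing on the turntable. This point: on its axis, 28 mm above its underside; z is the cup's up axis. May be absent.
- cup2_center (a point): handleless white stoneware cup, upright, 54 mm across (outside), 56 mm high, upright sides from 10 mm up, foot 45 mm across, open at the top, about 0.12 kg; starts standing on the turntable. This point: on its axis, 28 mm above its underside; z is the cup's up axis. May be absent.
- cup3_center (a point): handleless white stoneware cup, upright, 54 mm across (outside), 56 mm high, upright sides from 10 mm up, foot 45 mm across, open at the top, about 0.12 kg; starts standing on the turntable. This point: on its axis, 28 mm above its underside; z is the cup's up axis. May be absent.
- cup4_center (a point): handleless white stoneware cup, upright, 54 mm across (outside), 56 mm high, upright sides from 10 mm up, foot 45 mm across, open at the top, about 0.12 kg; starts standing on the turntable. This point: on its axis, 28 mm above its underside; z is the cup's up axis. May be absent.
- sauce_bottle_mid (a point): amber sauce bottle, 60 mm across, 170 mm high; a bystander. This point: on its axis, 85 mm up.
- mug_mid (a point): terracotta mug, 80 mm across, 90 mm high, with a handle; a bystander. This point: on its axis, 45 mm up.
- salt_jar_mid (a point): glass jar with steel cap, 70 mm across, 90 mm high; a bystander. This point: on its axis, 45 mm up.

How it is judged:
By the outcome, as a careful person would: the job done as asked, in the order asked, and still so for the second after the job is handed in, with the robot touching nothing.
Of pot_large, pot_small, pot_square only 2 to 3 are there at a start; the rules pass over those that are not, and their reading is None.
Of cup1, cup2, cup3, cup4 only 2 to 4 are there at a start; the rules pass over those that are not, and their reading is None.
At some moment in a run one of pot_large, pot_small, pot_square may be knocked a few centimetres aside while the robot is not near it.
It also fails if it takes over 210 s, if anything falls off the work surface, if the arm or the gripper's body presses on something with over 40 N, if the wrist force passes 120 N, or if a joint passes its speed limit or range.

## Working session

There is one attempt and no reset: what is moved stays moved. The work goes in short steps, Python scripts to look and compute and a tool call to move; the robot and the scene stay as the last step left them, time stands still between calls to the robot, and variables do not carry over. Pictures are saved under pics/ and viewed, and the job is handed in when it is done.

Besides the shell and the picture viewer there is one more tool, called after "Emit:" as a command line: name --argument value ..., lists and objects as JSON in quotes. servo_tool: Moves the arm, as the interface text tells. Its arguments: {"type":"object","properties":{"commands":{"type":"array","items":{"type":"number"}}},"required":["commands"]}

```bash
ls; mkdir -p pics; python3 - <<'E'
from cell import ctrl
import cv2
s=ctrl.read_state(); print(s, ctrl.grip_depth)
for n in ["scene","side","wrist"]:
    r=ctrl.get_image(n); cv2.imwrite(f"pics/{n}0.png",r["img"]); print(n,r["K"].tolist(),r["dist_coeffs"],r["T"].round(3).tolist())
E
```

```text
pics
{'clock': 0.0, 'qpos': array([-1.29480501,  0.62934748,  0.03843746,  1.51840796, -0.02696961,
        0.99631182, -0.01998102]), 'qd': array([-8.55419062e-04,  4.20240580e-04,  5.97704358e-04, -8.72393210e-05,
       -8.22569744e-04,  2.41965218e-03,  5.29396428e-04]), 'tau': array([-9.34163108e-05, -5.63406479e+01,  1.22609787e+00, -1.93432420e+01,
        1.09929498e-02,  1.09672672e-02, -1.91960470e-05]), 'eef_pos': array([217.62508297, 611.79378646, 230.37538079]), 'tool_rot': array([-3.13963659e+00,  4.96982312e-05,  2.79983964e+00]), 'force': array([ 0.50081998, -0.33717988, -0.29509417]), 'torque': array([ 0.02853175, -0.00527498, -0.04924943]), 'width': 85.29511004933879} 18.700000000000003
scene [[386.0134147922893, 0.0, 276.9343145338617], [0.0, 386.0134147922893, 205.5287021257559], [0.0, 0.0, 1.0]] [0.01966766 0.         0.         0.         0.        ] [[0.189, 0.851, -0.491, 1112.348], [0.982, -0.158, 0.103, -153.393], [0.01, -0.501, -0.865, 1036.758], [0.0, 0.0, 0.0, 1.0]]
side [[409.2568073346865, 0.0, 284.03565239093393], [0.0, 409.2568073346865, 202.78143161571654], [0.0, 0.0, 1.0]] [-0.07287571  0.          0.          0.          0.        ] [[0.994, -0.077, 0.078, 497.4], [-0.109, -0.611, 0.784, -980.387], [-0.013, -0.788, -0.616, 822.208], [0.0, 0.0, 0.0, 1.0]]
wrist [[344.49766046153604, 0.0, 279.49657263453776], [0.0, 344.49766046153604, 206.67687508450075], [0.0, 0.0, 1.0]] [0.02341431 0.         0.         0.         0.        ] [[0.335, 0.892, 0.303, 139.86], [0.942, -0.317, -0.109, 639.826], [-0.001, 0.322, -0.947, 372.91], [0.0, 0.0, 0.0, 1.0]]
```

View pics/scene0.png

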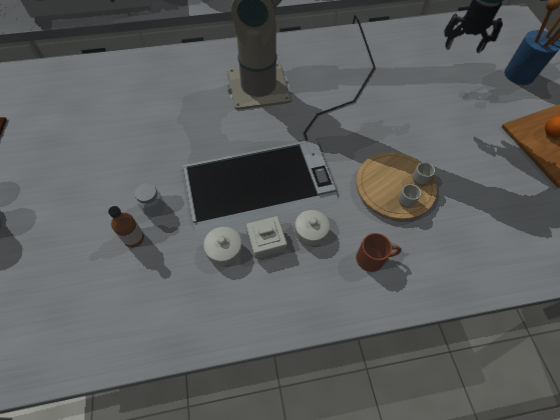

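View pics/side0.png

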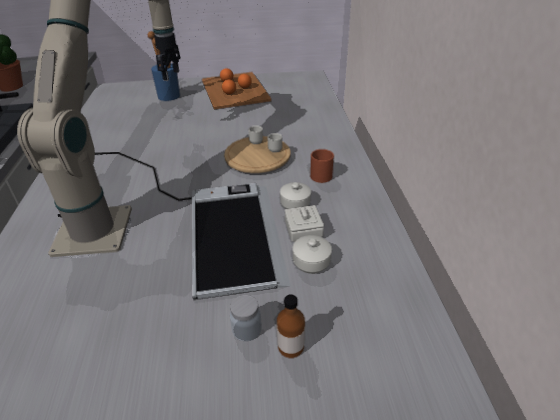

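View pics/wrist0.png

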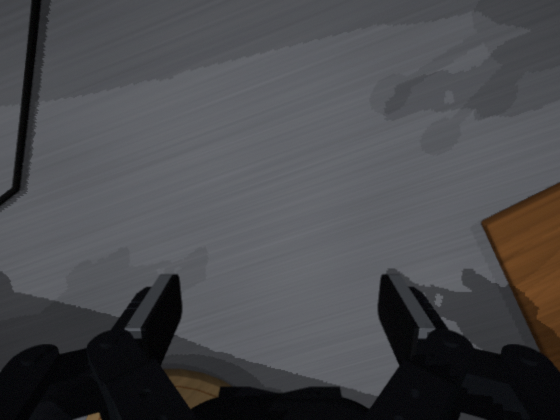

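```bash
cat > h.py <<'E'
import numpy as np, cv2
from cell import ctrl
def ray(r,uv):
    p=cv2.undistortPoints(np.array(uv,float).reshape(-1,1,2),r["K"],np.array(r["dist_coeffs"])).reshape(-1,2)
    d=np.c_[p,np.ones(len(p))]@r["T"][:3,:3].T
    return r["T"][:3,3],d
def plane(r,uv,z):
    o,d=ray(r,uv); return o+d*((z-o[2])/d[:,2])[:,None]
def proj(r,P):
    Ti=np.linalg.inv(r["T"]); P=np.array(P,float).reshape(-1,3)
    return cv2.projectPoints(P,cv2.Rodrigues(Ti[:3,:3])[0],Ti[:3,3],r["K"],np.array(r["dist_coeffs"]))[0].reshape(-1,2)
def tri(rs,uvs):
    A=np.zeros((3,3));b=np.zeros(3)
    for r,uv in zip(rs,uvs):
        o,d=ray(r,[uv]); d=d[0]/np.linalg.norm(d[0]); M=np.eye(3)-np.outer(d,d); A+=M;b+=M@o
    return np.linalg.solve(A,b)
def save(name,img,crop=None,s=1):
    if crop: x0,y0,x1,y1=crop; img=img[y0:y1,x0:x1]
    cv2.imwrite(f"pics/{name}.png",cv2.resize(img,None,fx=s,fy=s,interpolation=cv2.INTER_CUBIC))
E
python3 - <<'E'
from h import *
r=ctrl.get_image("scene"); q=ctrl.get_image("side")
save("sc1",r["img"],(180,130,450,280),2.9); save("sd1",q["img"],(180,110,380,290),3.3)
for im,nm,box in((r,"scene",(170,130,350,230)),(q,"side",(180,180,290,300))):
    x0,y0,x1,y1=box; g=im["img"][y0:y1,x0:x1].max(2)
    m=(g<35).astype(np.uint8)
    cs,_=cv2.findContours(m,cv2.RETR_EXTERNAL,cv2.CHAIN_APPROX_NONE)
    c=max(cs,key=cv2.contourArea); print(nm,cv2.contourArea(c))
    ap=cv2.approxPolyDP(c,4,True).reshape(-1,2)+[x0,y0]
    print(ap.tolist()); P=plane(im,ap,11);print(P.round(0)[:,:2].tolist())
    c2=plane(im,c.reshape(-1,2)+[x0,y0],11)[:,:2].astype(np.float32); print(cv2.minAreaRect(c2))
E
```

```text
scene 6139.0
[[299, 147], [188, 168], [197, 221], [315, 195]]
[[321.0, 85.0], [340.0, -288.0], [540.0, -276.0], [515.0, 93.0]]
((427.01220703125, -96.10688781738281), (202.64398193359375, 376.6600036621094), 3.9029383659362793)
side 5956.5
[[257, 196], [196, 203], [197, 290], [274, 280]]
[[516.0, 100.0], [317.0, 88.0], [340.0, -279.0], [539.0, -268.0]]
((427.6547546386719, -90.4561767578125), (202.64718627929688, 369.7572021484375), 3.654810905456543)
```

View pics/sc1.png

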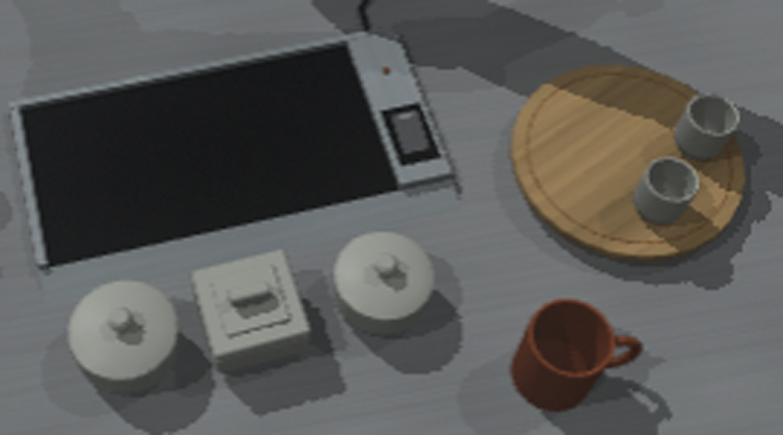

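View pics/sd1.png

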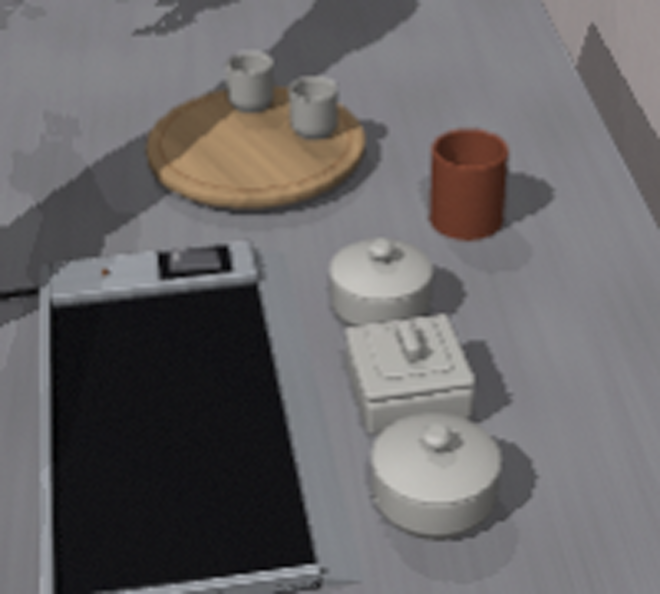

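```bash
python3 - <<'E'
from h import *
r=ctrl.get_image("scene"); q=ctrl.get_image("side")
S=lambda x,y:(180+x/2.9,130+y/2.9); D=lambda x,y:(180+x/3.3,110+y/3.3)
O=np.array([438.2,-68.2]); a=np.deg2rad(3.75); R=np.array([[np.cos(a),-np.sin(a)],[np.sin(a),np.cos(a)]])
for n,s,d in(("large",(122,318),(437,436)),("square",(252,292),(412,338)),("small",(389,264),(381,247)),
  ("cupA",(714,117),(250,58)),("cupB",(671,180),(315,84)),("mugrim",(570,332),(470,147)),("tt",(630,160),(257,145))):
    P=tri([r,q],[S(*s),D(*d)]); e=[proj(c,P)[0]-u for c,u in((r,S(*s)),(q,D(*d)))]
    print(n,P.round(1),"plate",(R.T@(P[:2]-O)).round(1),"err",np.round(e,1).tolist())
for n,s,d in(("cup",(714,117),(250,58)),("cup",(671,180),(315,84))): print(plane(r,[S(*s)],86),plane(q,[D(*d)],86))
# outline fits of turntable and pots
for im,nm in((r,"scene"),(q,"side")):
    hsv=cv2.cvtColor(im["img"],cv2.COLOR_BGR2HSV)
    b=im["img"].astype(int)
    m=((b[...,2]-b[...,0]>-2)&(b[...,2]>95)&(hsv[...,1]<60)).astype(np.uint8)
    cs,_=cv2.findContours(m,cv2.RETR_EXTERNAL,cv2.CHAIN_APPROX_NONE)
    for c in cs:
        if cv2.contourArea(c)>80: print(nm,cv2.boundingRect(c),cv2.contourArea(c))
E
```

```text
large [ 647.1 -206.5   76.7] plate [ 199.4 -151.7] err [[-0.1, 0.2], [-0.2, -0.1]]
square [644.6 -82.3  77.9] plate [205.  -27.5] err [[-0.2, 0.7], [-0.6, -0.4]]
small [637.   54.5  77.6] plate [206.4 109.4] err [[0.0, -0.0], [0.0, 0.0]]
cupA [535.3 424.1  91. ] plate [129.1 484.9] err [[0.3, -0.9], [0.5, 0.5]]
cupB [602.9 350.6  93.1] plate [191.7 407.1] err [[0.1, -0.4], [0.3, 0.2]]
mugrim [746.7 196.6  95.1] plate [325.2 244.1] err [[-0.2, 0.6], [-0.4, -0.3]]
tt [532.9 353.9  19.3] plate [122.1 415. ] err [[-0.1, 0.3], [-0.2, -0.2]]
[[535.24830177 425.06811375  86.        ]] [[533.71877808 437.91940078  86.        ]]
[[600.38762609 353.47052459  86.        ]] [[603.05618143 365.39149648  86.        ]]
scene (380, 401, 46, 19) 397.5
scene (0, 396, 86, 24) 1159.0
scene (431, 388, 42, 27) 368.0
scene (467, 347, 85, 55) 1548.0
scene (469, 334, 33, 12) 145.5
scene (203, 227, 39, 34) 962.0
scene (246, 216, 41, 37) 962.5
scene (295, 210, 35, 30) 784.0
scene (398, 184, 23, 16) 209.0
scene (228, 67, 32, 40) 496.0
scene (276, 62, 10, 23) 81.0
side (276, 325, 25, 34) 332.5
side (48, 218, 76, 40) 1232.0
side (279, 182, 53, 90) 2814.5
side (265, 133, 17, 19) 185.0
side (248, 125, 15, 19) 168.5
side (17, 24, 57, 185) 4308.5
side (343, 0, 217, 420) 64781.5
side (148, 0, 20, 29) 208.5
side (48, 0, 26, 19) 396.0
```

Emit:
servo_tool --commands '[-14.4,-2.7,0,-3.9,0,-14.4,-2.7,0,-3.9,0,-14.4,-2.7,0,-3.9,0,-14.4,-2.7,0,-3.9,0,-14.4,-2.7,0,-3.9,0,-14.4,-2.7,0,-3.9,0,-14.4,-2.7,0,-3.9,0,-14.4,-2.7,0,-3.9,0,-14.4,-2.7,0,-3.9,0,-14.4,-2.7,0,-3.9,0]'

```text
clock: 1.18
eef_pos: [543.4, 419.9, 231.0]
tool_rot: [-3.136, 0.006, -3.087]
force: [1.0, -1.0, 0.7]
width: 85.4
```

```bash
python3 - <<'E'
from h import *
r=ctrl.get_image("wrist"); save("w1",r["img"]); s=ctrl.read_state(); print(s["clock"],s["eef_pos"],s["tool_rot"],s["qpos"])
np.savez("w1",**{k:np.array(v) for k,v in r.items()})
E
```

```text
1.2333 [539.30211074 423.25493474 230.84352676] [-3.13870835e+00  2.34142447e-03 -3.08353608e+00] [-0.6703272   0.68344195 -0.06888834  1.40427906  0.0542406   1.05560524
  0.8783308 ]
```

View pics/w1.png

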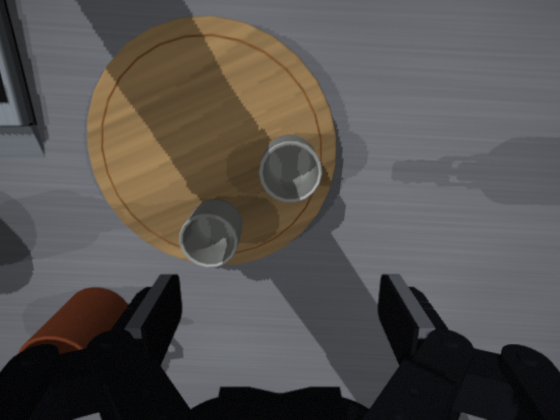

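```bash
python3 - <<'E'
from h import *
r=dict(np.load("w1.npz")); 
print(plane(r,[(291,171),(208,239)],86),plane(r,[(213,138)],30))
s=ctrl.read_state(); print(s["eef_pos"],s["tool_rot"])
E
```

```text
[[526.72087731 428.02294545  86.        ]
 [594.08535231 356.64861694  86.        ]] [[510.91560465 351.50841301  30.        ]]
[539.30211074 423.25493474 230.84352676] [-3.13870835e+00  2.34142447e-03 -3.08353608e+00]
```

Emit:
servo_tool --commands '[0,0,0,0,0,0,0,0,0,0,0,0,0,0,0]'

```text
clock: 1.48
eef_pos: [532.5, 429.9, 231.4]
tool_rot: [3.141, -0.001, -3.072]
force: [-0.7, 0.4, -0.1]
width: 85.6
```

```bash
python3 - <<'E'
from h import *
r=ctrl.get_image("wrist"); save("w2",r["img"])
s=ctrl.read_state(); print(s["eef_pos"],s["tool_rot"])
b=r["img"].astype(int)
g=cv2.cvtColor(r["img"],cv2.COLOR_BGR2GRAY)
# rim: projected circle overlay for guess
im=r["img"].copy()
def circ(c,rad,z):
    t=np.linspace(0,2*np.pi,60); return np.c_[c[0]+rad*np.cos(t),c[1]+rad*np.sin(t),np.full(60,z)]
uv=cv2.undistortPoints
for c in plane(r,[(291,171),(208,239)],86): print(c)
save("w2z",im,(80,10,350,280),2.2)
E
```

```text
[532.73366442 429.76412428 231.45256359] [ 3.14081687e+00 -6.42284319e-04 -3.07207013e+00]
[514.79395671 438.64715042  86.        ]
[582.93624736 368.34372471  86.        ]
```

View pics/w2z.png

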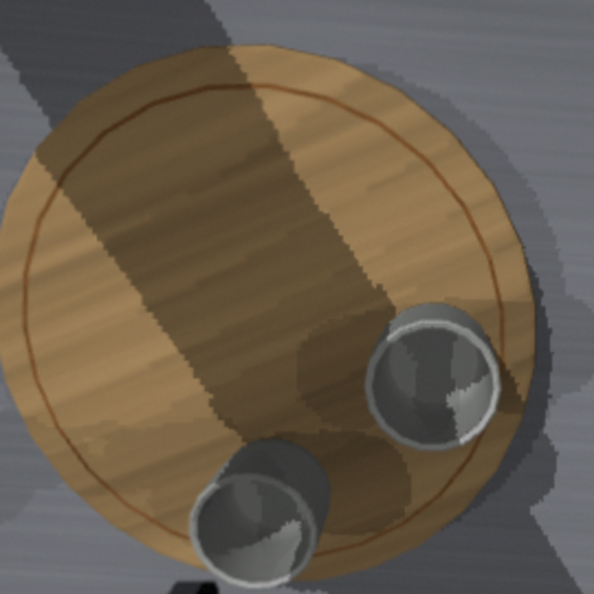

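```bash
python3 - <<'E'
from h import *
r=ctrl.get_image("wrist")
C=plane(r,[(276.4,185),(195,250.5)],86); print(C)
s=ctrl.read_state(); p=s["eef_pos"]; y=s["tool_rot"][2]; print(p,y)
for c in C:
    d=(c-p)[:2]; print("tx,ty",(d@[np.cos(y),np.sin(y)])/25,(d@[np.sin(y),-np.cos(y)])/25)
E
```

```text
[[528.18424079 426.91614865  86.        ]
 [595.55420967 356.32236553  86.        ]]
[532.98631769 429.52686637 231.47596689] -3.072382201580006
tx,ty 0.19884500190809462 -0.09089515171438568
tx,ty -2.2942250501960517 -3.0942455461774308
```

Emit:
servo_tool --commands '[0.12,-0.09,2,0,0,0.12,-0.09,4,0,0,0.12,-0.09,5,0,0,0.12,-0.09,6,0,0,0.12,-0.09,7,0,0,0.12,-0.09,7.6,0,0,0.12,-0.09,7.6,0,0,0.12,-0.09,7.6,0,0,0.12,-0.09,7.6,0,0,0.12,-0.09,7.6,0,0]'

```text
clock: 2.42
eef_pos: [532.8, 426.9, 43.5]
tool_rot: [3.139, 0.003, -3.075]
force: [0.1, -0.1, -0.4]
width: 85.3
```

```bash
python3 - <<'E'
from h import *
r=ctrl.get_image("side");save("s3",r["img"],(200,80,380,220),4)
E
```

```text
(no output)
```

View pics/s3.png

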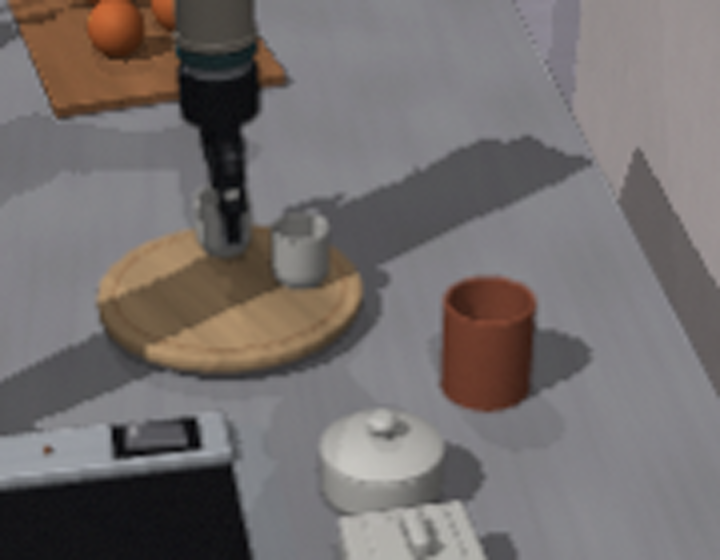

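Emit:
servo_tool --commands '[0.25,0,0,0,0,0.25,0,0,0,0.3,0.25,0,0,0,0.6,0.25,0,0,0,0.6,0.25,0,0,0,0.6,0.25,0,0,0,0.8,0.25,0,0,0,0.8,0.25,0,0,0,0.8,0.25,0,0,0,0.8,0.25,0,0,0,0.8]'

```text
clock: 3.3
eef_pos: [525.8, 425.7, 42.0]
tool_rot: [3.141, 0.001, -3.075]
force: [0.7, -0.3, 5.4]
width: 52.9
```

```bash
python3 - <<'E'
from h import *
r=ctrl.get_image("side");save("s4",r["img"],(200,80,380,220),4)
E
```

```text
(no output)
```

View pics/s4.png

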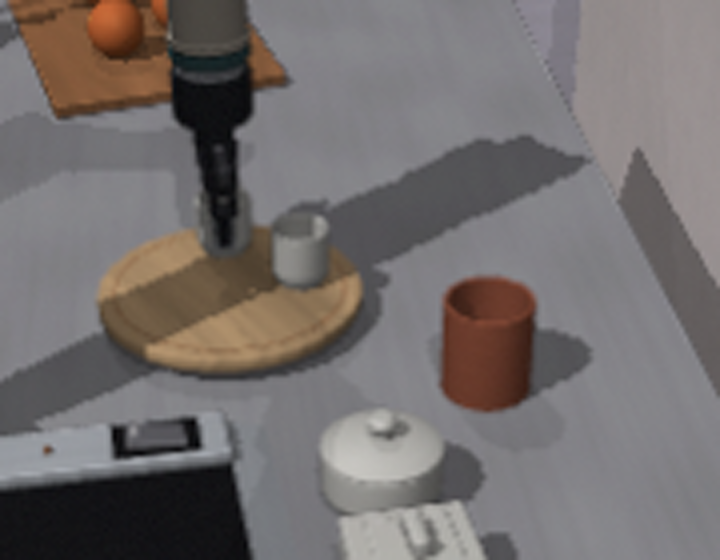

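Emit:
servo_tool --commands '[0,0,-1,0,0.8,0,0,-2.5,0,0.8,0,0,-4,0,0.8,0,0,-5,0,0.8,0,-1.5,-5,0,0.8,0,-3,-5,0,0.8,0,-4.5,-5,0,0.8,0,-6,-5,0,0.8,0,-7.5,-5,0,0.8,0,-9,-5,0,0.8]'

```text
clock: 4.18
eef_pos: [539.7, 198.8, 165.8]
tool_rot: [-3.141, -0.001, -3.075]
force: [1.5, 0.1, -1.3]
width: 52.9
```

```bash
python3 - <<'E'
from h import *
r=ctrl.get_image("side");save("s5",r["img"]); print(ctrl.read_state()["width"])
E
```

```text
52.82999650133093
```

View pics/s5.png

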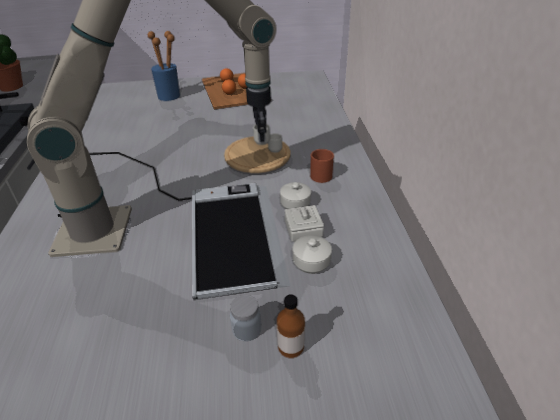

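Emit:
servo_tool --commands '[0,-1.5,0,0,0.8,0,-3,0,0,0.8,0,-4.5,0,0,0.8,0,-6,0,0,0.8,0,-7.5,0,0,0.8,0,-9,0,0,0.8,0,-10.5,0,0,0.8,0,-12,0,0,0.8,1,-13.5,0,0,0.8,2,-15,0,0,0.8]'

```text
clock: 5.07
eef_pos: [518.7, -172.5, 165.7]
tool_rot: [3.142, 0.0, -3.075]
force: [0.3, -1.1, -1.3]
width: 53.1
```

Emit:
servo_tool --commands '[1.2,-1,0,0,0.8,2.4,-2,0,0,0.8,3.6,-2.1,0,0,0.8,4.8,-2.1,0,0,0.8,5.7,-2.1,0,0,0.8,5.7,-2.1,0,0,0.8,5.7,-2.1,0,0,0.8,5.7,-2.1,0,0,0.8]'

```text
clock: 5.73
eef_pos: [381.1, -232.8, 166.4]
tool_rot: [-3.141, 0.001, -3.075]
force: [-0.1, -0.2, -2.2]
width: 52.8
```

```bash
python3 - <<'E'
from h import *
s=ctrl.read_state(); print(s["eef_pos"],s["qpos"],s["width"])
r=ctrl.get_image("wrist");save("w6",r["img"])
for n in ("scene","side"): 
    r=ctrl.get_image(n);save(n+"6",r["img"])
E
```

```text
[ 381.1172447  -232.77649529  166.39104347] [ 0.58763751  0.45037351 -0.14025614  2.130701    0.11309136  0.56592197
  2.0032471 ] 52.83228045568638
```

View pics/w6.png

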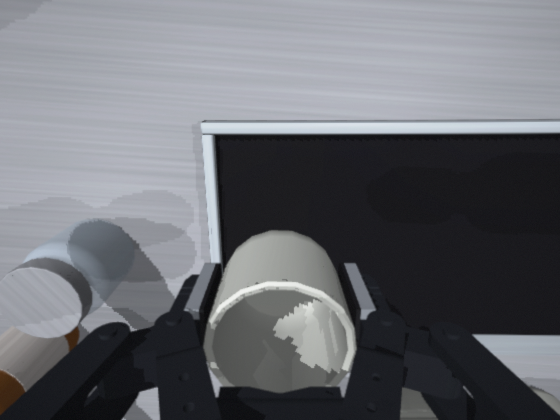

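View pics/side6.png

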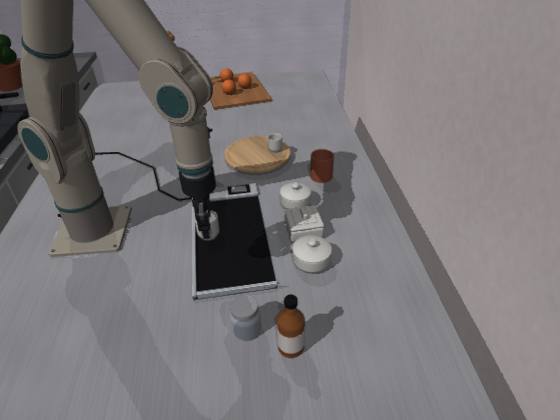

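```bash
cat >> h.py <<'E'
O=np.array([438.2,-68.2]); a=np.deg2rad(3.75); R=np.array([[np.cos(a),-np.sin(a)],[np.sin(a),np.cos(a)]])
def pl(P): return (np.atleast_2d(P)[:,:2]-O)@R
def move(target,yaw=None):
    s=ctrl.read_state(); p=s["eef_pos"]; y=s["tool_rot"][2]; d=np.array(target)-p
    print("from",p.round(1),"tx,ty,tz",np.round([(d[:2]@[np.cos(y),np.sin(y)])/25,(d[:2]@[np.sin(y),-np.cos(y)])/25,-d[2]/25],2))
E
python3 - <<'E'
from h import *
r=ctrl.get_image("wrist")
P=plane(r,[(203,121),(216,134),(559,124)],19); print(P,pl(P))
print(pl(ctrl.read_state()["eef_pos"]))
P=plane(r,[(226,334),(559,334)],11); print(P,pl(P))
E
```

```text
[[ 327.65752517 -298.66009924   19.        ]
 [ 337.38329481 -288.02007653   19.        ]
 [ 311.45474697  -10.50101771   19.        ]] [[-125.37860655 -222.73684271]
 [-114.97776976 -212.75569688]
 [-122.70018772   65.8649805 ]]
[[ -67.70949028 -160.13406567]]
[[ 543.20360638 -277.19844414   11.        ]
 [ 517.98572831   63.54234292   11.        ]] [[  91.10963334 -215.41852687]
 [  88.23126242  126.24203615]]
```

Emit:
servo_tool --commands '[0.1,-0.2,1.5,0,0.8,0.1,-0.2,3,0,0.8,0.1,-0.2,4.2,0,0.8,0.1,-0.2,5,0,0.8,0.1,-0.2,5.4,0,0.8,0.1,-0.2,5.6,0,0.8,0.1,-0.2,5.6,0,0.8]'

```text
clock: 6.52
eef_pos: [378.2, -237.3, 24.7]
tool_rot: [3.14, -0.001, -3.074]
force: [-0.8, 0.3, -1.4]
width: 53.1
```

```bash
python3 - <<'E'
from h import *
s=ctrl.read_state(); print(s["eef_pos"],s["force"])
r=ctrl.get_image("side");save("s7",r["img"],(170,170,310,310),4)
E
```

```text
[ 378.22417296 -237.34821067   24.69353634] [-0.76819708  0.29462382 -1.43143905]
```

View pics/s7.png

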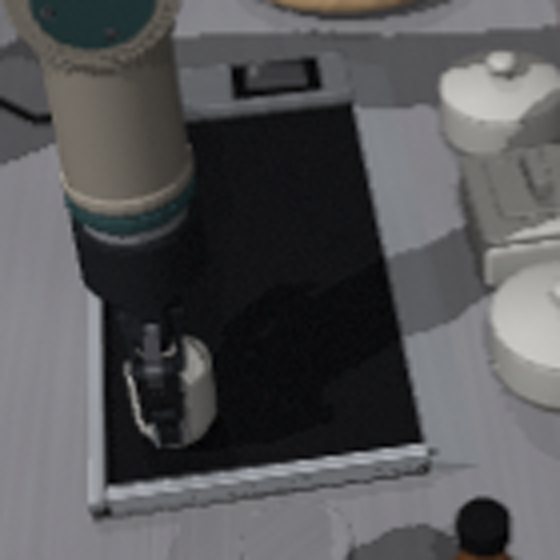

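Emit:
servo_tool --commands '[0,0,0.06,0,0.8,0,0,0.1,0,0.8,0,0,0.1,0,0.8,0,0,0.1,0,0.8]'

```text
clock: 6.9
eef_pos: [378.1, -237.9, 24.0]
tool_rot: [-3.141, 0.0, -3.075]
force: [0.1, 0.4, -1.8]
width: 52.9
```

Emit:
servo_tool --commands '[0,0,0,0,0.4,0,0,0,0,0.2,0,0,0,0,0.0,0,0,0,0,0,0,0,0,0,0,0,0,-1,0,0,0,0,-2.5,0,0,0,0,-4,0,0,0,0,-5,0,0,0,0,-5,0,0]'

```text
clock: 7.73
eef_pos: [380.5, -239.1, 153.1]
tool_rot: [-3.137, 0.007, -3.076]
force: [0.6, 0.1, -0.1]
width: 85.3
```

```bash
python3 - <<'E'
from h import *
r=ctrl.get_image("side");save("s8",r["img"],(170,100,370,300),3)
r=ctrl.get_image("scene");save("c8",r["img"],(180,130,450,280),2.9)
E
```

```text
(no output)
```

View pics/s8.png

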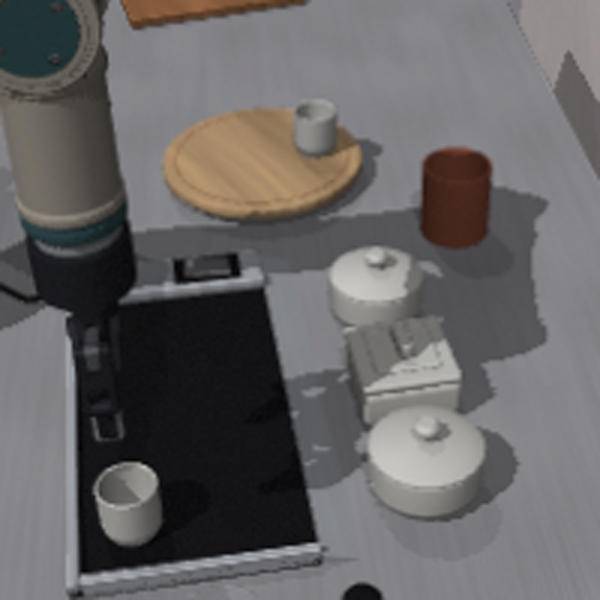

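View pics/c8.png

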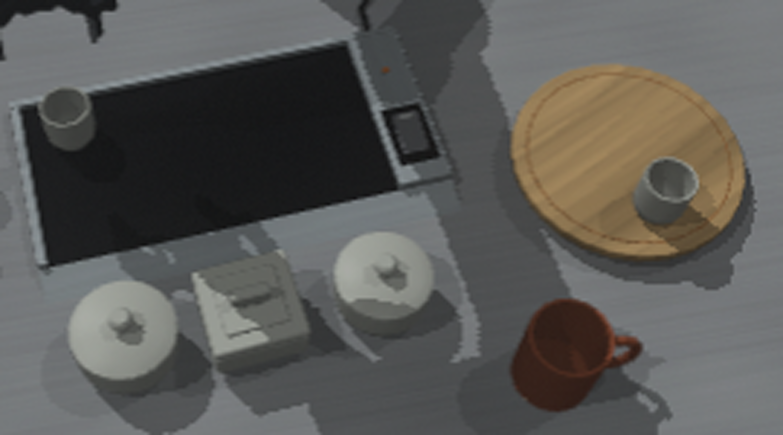

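```bash
python3 - <<'E'
from h import *
r=ctrl.get_image("scene"); q=ctrl.get_image("side")
P=tri([r,q],[(115,211),(291,299)]); print("bottle top",P,pl(P))
P=tri([r,q],[(147,190),(244,307)]); print("jar",P,pl(P))
T=lambda x,y:O+R@[x,y]
move([*T(300,-151),153])
E
```

```text
bottle top [ 560.08085838 -459.88038821  168.16986841] [[  96.00277906 -398.81315996]]
jar [ 458.41079589 -401.38591837   86.50602347] [[  -1.62387865 -333.79439104]]
from [ 377.1 -237.7  148.2] tx,ty,tz [-14.88   0.55  -0.19]
```

Emit:
servo_tool --commands '[-1.5,0.5,0,0,0.4,-3,0.5,0,0,0.4,-4.5,0.5,0,0,0.4,-6,0.5,0,0,0.4,-7.5,0.5,0,0,0.4,-9,0.5,0,0,0.4,-10.5,0.5,0,0,0.4,-12,0.5,0,0,0.4,-13.5,0.5,0,0,0.4,-14.8,0.5,0,0,0.4]'

```text
clock: 8.77
eef_pos: [747.4, -199.6, 145.8]
tool_rot: [3.141, -0.003, -3.074]
force: [0.9, -0.3, 0.7]
width: 51.2
```

Emit:
servo_tool --commands '[0,0,0,0,0.4,0,0,0,0,0.4,0,0,0,0,0.4]'

```text
clock: 9.02
eef_pos: [744.6, -200.2, 146.1]
tool_rot: [3.141, -0.005, -3.074]
force: [-1.5, 0.3, -0.5]
width: 51.1
```

```bash
python3 - <<'E'
from h import *
s=ctrl.read_state(); print(s["eef_pos"],s["tool_rot"],s["qpos"],pl(s["eef_pos"]))
r=ctrl.get_image("wrist");save("w9",r["img"])
E
```

```text
[ 744.5847567  -200.23820769  146.14341893] [ 3.14122915 -0.00466968 -3.07398808] [ 0.4343064   0.9376985  -0.46758352  1.17020285  0.41441156  1.12880328
  1.59461115] [[ 297.09305146 -151.79402559]]
```

View pics/w9.png

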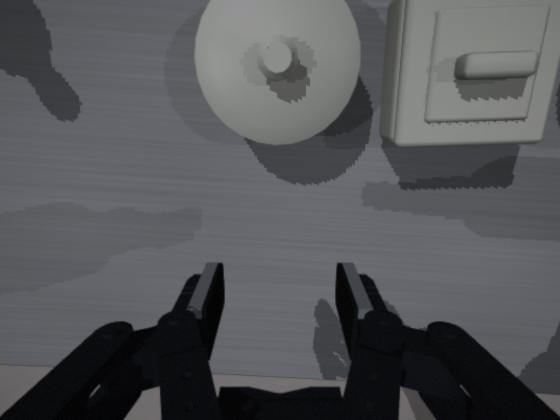

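```bash
python3 - <<'E'
from h import *
r=ctrl.get_image("wrist")
print(pl(plane(r,[(276.5,57)],80)),pl(plane(r,[(278,145)],54)),pl(plane(r,[(382,145),(543,140)],54)))
E
```

```text
[[ 196.99883747 -154.22219024]] [[ 249.61040019 -153.50214639]] [[249.61916108 -82.86365611]
 [246.63922506  23.81005188]]
```

Emit:
servo_tool --commands '[0,0.05,1.5,0,0.4,0,0.05,3,0,0.4,0,0.05,4,0,0.4,0,0.05,4.7,0,0.4,0,0.05,4.9,0,0.4,0,0.05,4.9,0,0.4,0,0.05,4.9,0,0.4]'

```text
clock: 9.7
eef_pos: [747.1, -199.8, 28.0]
tool_rot: [-3.141, 0.002, -3.075]
force: [0.4, -0.9, 0.4]
width: 51.1
```

Emit:
servo_tool --commands '[0.6,0,0.1,0,0.4,1.2,0,0.1,0,0.4,1.5,0,0.1,0,0.4,1.7,0,0.1,0,0.4,1.9,0,0.1,0,0.4,2.1,0,0.1,0,0.4,2.3,0,0.1,0,0.4,2.5,0.02,0.1,0,0.4,2.7,0.04,0.1,0,0.4,2.9,0.06,0.1,0,0.4]'

```text
clock: 10.53
eef_pos: [674.2, -202.5, 24.3]
tool_rot: [-3.142, 0.002, -3.075]
force: [4.3, 0.2, 2.9]
width: 51.3
```

```bash
python3 - <<'E'
from h import *
s=ctrl.read_state(); print(s["eef_pos"],s["force"],pl(s["eef_pos"]))
r=ctrl.get_image("side");save("s10",r["img"],(170,140,370,300),3.5)
r=ctrl.get_image("wrist");save("w10",r["img"])
print(pl(plane(r,[(276.5,57)],80)))
E
```

```text
[ 674.22660762 -202.52681467   24.31993613] [4.25656902 0.16529263 2.93310492] [[ 226.73586252 -149.47608937]]
[[ 135.24326724 -150.26432315]]
```

View pics/s10.png

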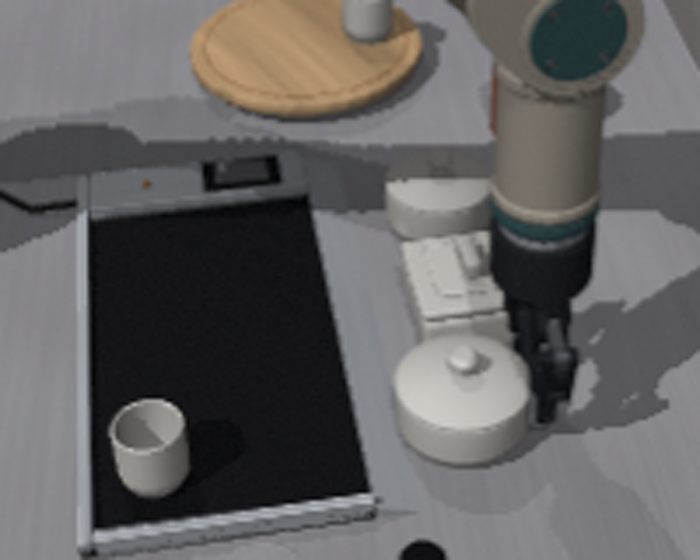

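View pics/w10.png

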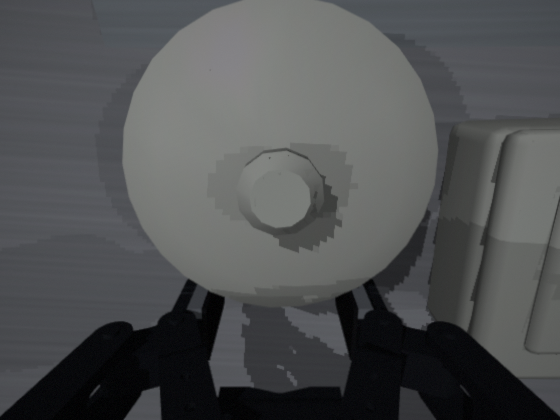

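Emit:
servo_tool --commands '[0.2,0,0,0,0.4,0.4,0.02,0,0,0.4,0.6,0.04,0,0,0.4,0.8,0.04,0,0,0.4,1.0,0.04,0,0,0.4,1.2,0.04,0,0,0.4,1.4,0.04,-0.05,0,0.4,1.6,0.04,-0.05,0,0.4,1.8,0.04,-0.1,0,0.4,2,0.04,-0.1,0,0.4]'

```text
clock: 11.47
eef_pos: [623.1, -205.1, 26.2]
tool_rot: [3.141, -0.0, -3.075]
force: [4.3, 0.7, 0.8]
width: 51.1
```

```bash
python3 - <<'E'
from h import *
s=ctrl.read_state(); print(s["eef_pos"],s["force"],pl(s["eef_pos"]))
r=ctrl.get_image("side");save("s11",r["img"],(170,140,370,300),3.5)
E
```

```text
[ 623.05084991 -205.13145304   26.16522905] [4.25969044 0.6575745  0.83793544] [[ 175.49932453 -148.72809631]]
```

View pics/s11.png

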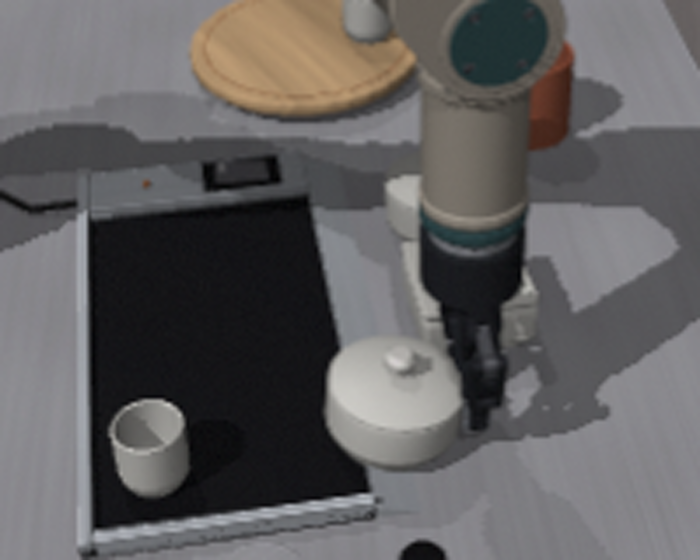

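Emit:
servo_tool --commands '[0.2,0,0,0,0.4,0.4,0,0,0,0.4,0.6,0,0,0,0.4,0.8,0,0,0,0.4,1.0,0,-0.05,0,0.4,1.2,0,-0.1,0,0.4,1.4,0,-0.15,0,0.4,1.6,0,-0.2,0,0.4,1.8,0,-0.2,0,0.4,2,0,-0.2,0,0.4]'

```text
clock: 12.35
eef_pos: [572.8, -208.6, 31.0]
tool_rot: [3.141, -0.001, -3.075]
force: [1.6, 0.6, -0.5]
width: 51.4
```

Emit:
servo_tool --commands '[0.2,0,0,0,0.4,0.4,0,0,0,0.4,0.6,0,0,0,0.4,0.8,0,0,0,0.4,1.0,0,0,0,0.4,1.2,0,0,0,0.4,1.4,0,0,0,0.4,1.5,0,0,0,0.4,1.5,0,0,0,0.4]'

```text
clock: 13.1
eef_pos: [535.3, -211.2, 31.3]
tool_rot: [-3.142, -0.001, -3.075]
force: [0.0, -0.0, 0.2]
width: 51.3
```

```bash
python3 - <<'E'
from h import *
s=ctrl.read_state(); print(s["eef_pos"],s["force"],pl(s["eef_pos"]))
r=ctrl.get_image("side");save("s12",r["img"],(170,140,370,300),3.5)
r=ctrl.get_image("wrist");save("w12",r["img"])
E
```

```text
[ 535.33959457 -211.17821817   31.31679448] [ 0.0019492  -0.00567959  0.19852295] [[  87.58038836 -149.02532429]]
```

View pics/s12.png

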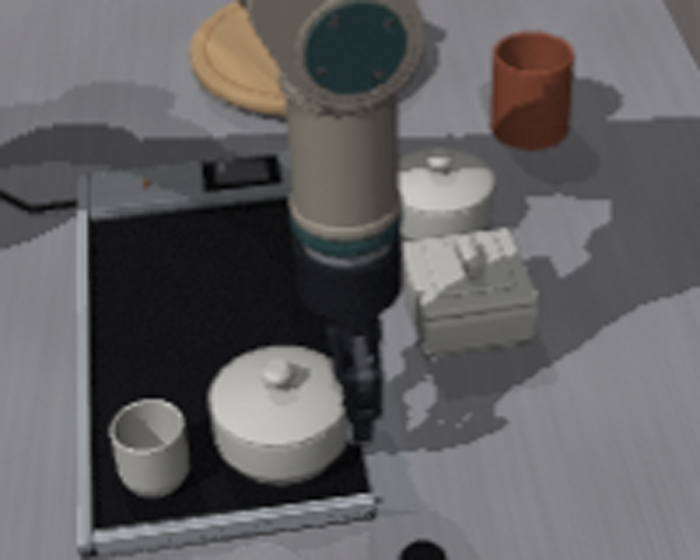

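View pics/w12.png

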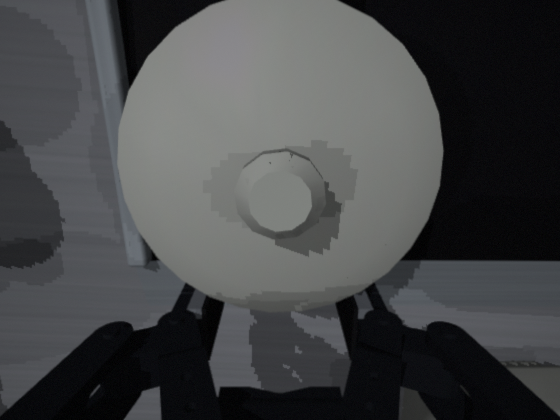

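Emit:
servo_tool --commands '[0.2,0,0,0,0.4,0.2,0,0,0,0.4,0.2,0,0,0,0.4,-0.5,0,0,0,0.4,-2,0,-1,0,0.4,-3.5,0,-2.5,0,0.4,-5,0,-4,0,0.4,-6.5,0,-5,0,0.4,-8,1,-5,0,0.4,-8.6,2.5,-5,0,0.4]'

```text
clock: 14.03
eef_pos: [738.8, -156.5, 157.0]
tool_rot: [-3.136, 0.005, -3.083]
force: [-0.0, -1.6, -0.1]
width: 51.2
```

Emit:
servo_tool --commands '[0,1.5,0,0,0.4,0,2.3,0,0,0.4,0,2.3,0,0,0.4,0,2.3,0,0,0.4,0,2.3,0,0,0.4]'

```text
clock: 14.45
eef_pos: [731.2, -94.4, 153.7]
tool_rot: [-3.14, -0.001, -3.076]
force: [-1.2, 0.1, 0.3]
width: 51.4
```

```bash
python3 - <<'E'
from h import *
s=ctrl.read_state(); print(s["eef_pos"],pl(s["eef_pos"]))
r=ctrl.get_image("scene");save("c13",r["img"],(180,130,450,280),2.9)
r=ctrl.get_image("wrist");save("w13",r["img"])
E
```

```text
[731.23835741 -94.35718258 153.68278009] [[290.7001782 -45.2668036]]
```

View pics/c13.png

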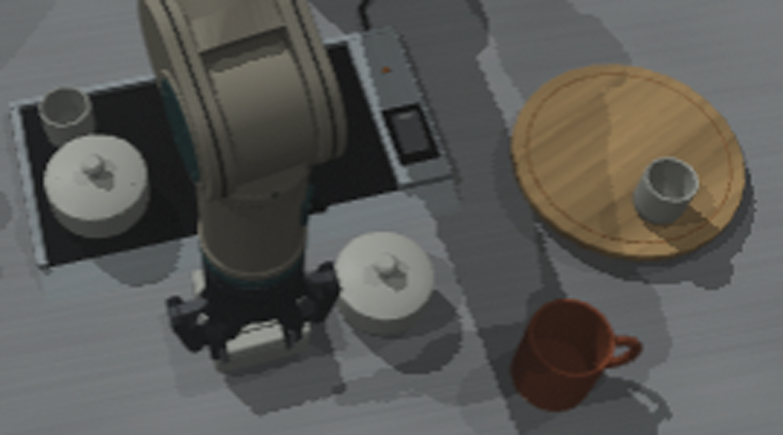

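View pics/w13.png

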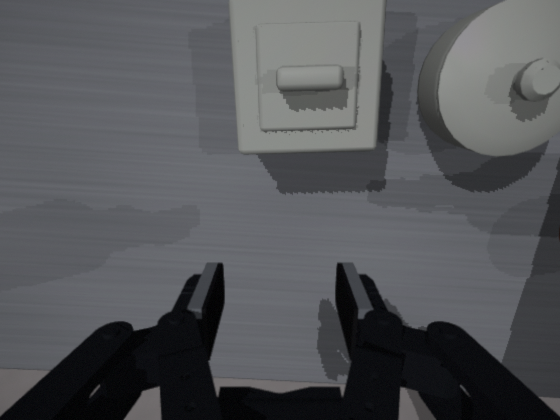

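```bash
python3 - <<'E'
from h import *
r=ctrl.get_image("wrist")
P=pl(plane(r,[(240,153),(377,150)],56)); d=P[1]-P[0]; print(P,np.degrees(np.arctan2(d[0],d[1])))
print("sq knob",pl(plane(r,[(310,76)],82)),"small knob",pl(plane(r,[(542,79)],82)))
print(pl(ctrl.read_state()["eef_pos"]))
E
```

```text
[[249.94183241 -74.05211553]
 [248.0763448   21.3744164 ]] -1.119929142555114
sq knob [[200.79294458 -28.62356729]] small knob [[203.56818739 104.49709225]]
[[290.80425804 -46.25652   ]]
```

Emit:
servo_tool --commands '[0,0.75,1.5,0,0.4,0,0.75,3,0,0.4,0,0.75,4.2,0,0.4,0,0.75,5,0,0.4,0,0.75,5.1,0,0.4,0,0.75,5.1,0,0.4,0.3,0.75,5.1,0,0.4,0.7,0.75,5.1,0,0.4,1,0.75,5.1,0,0.4,1.2,0.75,5.1,0,0.4]'

```text
clock: 15.43
eef_pos: [701.1, -76.8, 28.7]
tool_rot: [-3.141, 0.003, -3.076]
force: [0.2, -0.4, 0.0]
width: 51.1
```

Emit:
servo_tool --commands '[0.2,0,0,0,0.4,0.4,0,0,0,0.4,0.6,0,0,0,0.4,0.8,0,0,0,0.4,1.0,0,0,0,0.4,1.2,0,0,0,0.4,1.4,0,0,0,0.4,1.6,0,0,0,0.4,1.8,0,0,0,0.4,2,0,0,0,0.4]'

```text
clock: 16.27
eef_pos: [650.7, -79.3, 26.6]
tool_rot: [3.141, 0.001, -3.075]
force: [4.2, 0.7, 0.5]
width: 51.1
```

```bash
python3 - <<'E'
from h import *
s=ctrl.read_state(); print(s["eef_pos"],s["force"],pl(s["eef_pos"]))
r=ctrl.get_image("side");save("s14",r["img"],(170,140,370,300),3.5)
r=ctrl.get_image("wrist");save("w14",r["img"])
E
```

```text
[650.68602307 -79.27839946  26.55372979] [4.22469155 0.72428312 0.53305893] [[211.30651219 -24.95193058]]
```

View pics/s14.png

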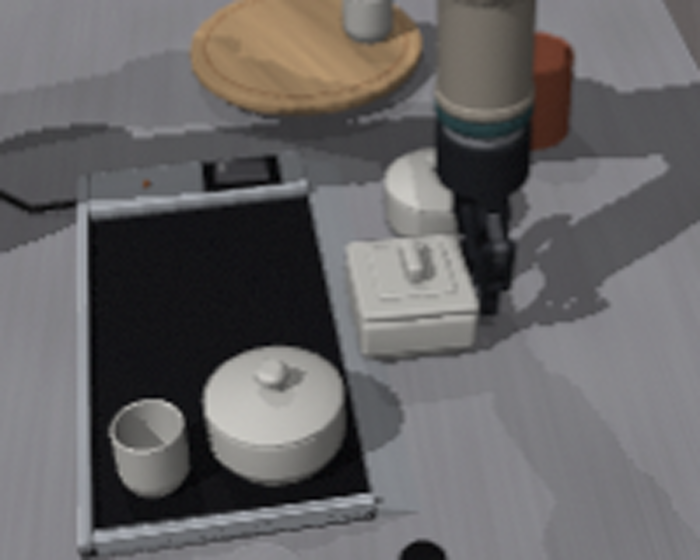

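View pics/w14.png

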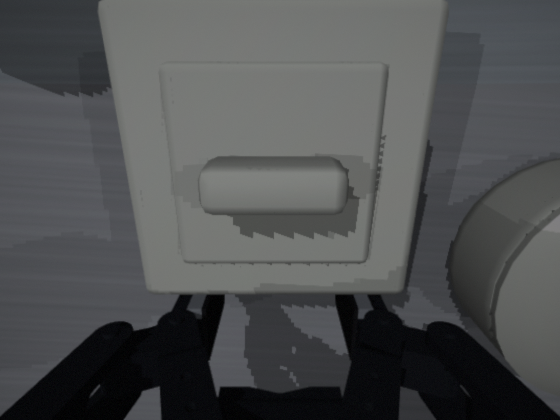

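Emit:
servo_tool --commands '[0.2,0,0,0,0.4,0.4,0,0,0,0.4,0.6,0,0,0,0.4,0.8,0,0,0,0.4,1.0,0,0,0,0.4,1.2,0,0,0,0.4,1.4,0,0,0,0.4,1.6,0,0,0,0.4,1.8,0,-0.05,0,0.4,2,0,-0.1,0,0.4]'

```text
clock: 17.2
eef_pos: [601.2, -82.6, 29.6]
tool_rot: [3.142, 0.002, -3.075]
force: [4.0, 0.8, 1.7]
width: 51.1
```

Emit:
servo_tool --commands '[0.2,0,0,0,0.4,0.4,0,0,0,0.4,0.6,0,-0.05,0,0.4,0.8,0,-0.1,0,0.4,1.0,0,-0.1,0,0.4,1.2,0,-0.1,0,0.4,1.4,0,-0.1,0,0.4,1.6,0,-0.1,0,0.4,1.8,0,-0.1,0,0.4,2,0,-0.1,0,0.4]'

```text
clock: 18.03
eef_pos: [550.3, -86.0, 31.5]
tool_rot: [3.142, -0.0, -3.075]
force: [2.0, 0.1, -0.6]
width: 51.1
```

Emit:
servo_tool --commands '[0.2,0,0,0,0.4,0.4,0,0,0,0.4,0.6,0,0,0,0.4,0.8,0,0,0,0.4,0.9,0,0,0,0.4,0.9,0,0,0,0.4]'

```text
clock: 18.53
eef_pos: [527.3, -87.7, 31.6]
tool_rot: [-3.141, -0.002, -3.075]
force: [-0.1, 0.0, -0.6]
width: 51.4
```

```bash
python3 - <<'E'
from h import *
s=ctrl.read_state(); print(s["eef_pos"],s["force"],pl(s["eef_pos"]))
r=ctrl.get_image("side");save("s15",r["img"],(170,140,370,300),3.5)
r=ctrl.get_image("wrist");save("w15",r["img"])
E
```

```text
[527.29882885 -87.69314139  31.56491667] [-0.09200172  0.0305402  -0.63740991] [[ 87.63314897 -25.27874729]]
```

View pics/s15.png

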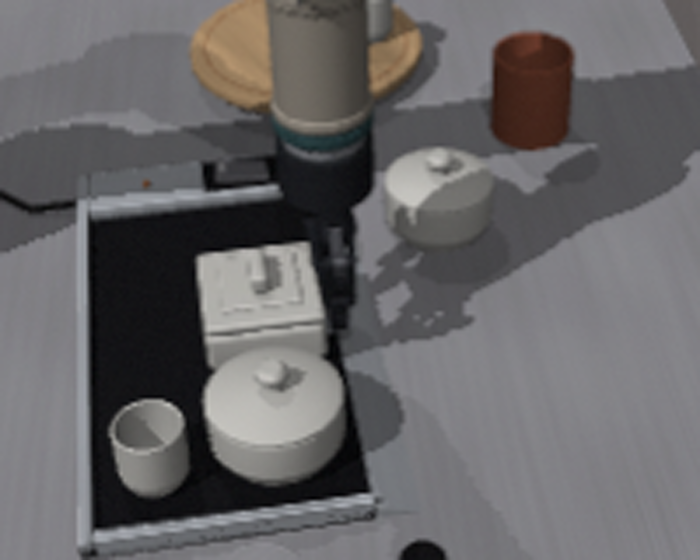

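View pics/w15.png

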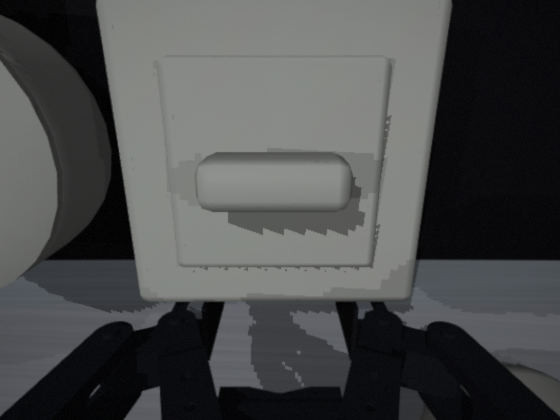

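Emit:
servo_tool --commands '[-0.5,0,0,0,0.4,-1.5,0,-1,0,0.4,-3,0,-2.5,0,0.4,-4.5,0,-4,0,0.4,-6,0,-5,0,0.4,-7.5,1.2,-5,0,0.4,-8.3,2.5,-5,0,0.4,-8.3,4,-5,0,0.4,-8.3,5,-5,0,0.4,-8.3,5,-5,0,0.4]'

```text
clock: 19.47
eef_pos: [725.9, 64.9, 156.7]
tool_rot: [3.131, -0.0, -3.063]
force: [0.1, 1.9, 0.4]
width: 51.3
```

Emit:
servo_tool --commands '[0,0,0,0,0.4,0,0,0,0,0.4,0,0,0,0,0.4]'

```text
clock: 19.72
eef_pos: [727.0, 48.5, 156.2]
tool_rot: [-3.14, -0.001, -3.077]
force: [0.0, -0.6, 0.8]
width: 51.1
```

```bash
python3 - <<'E'
from h import *
s=ctrl.read_state(); print(s["eef_pos"],pl(s["eef_pos"]))
r=ctrl.get_image("side");save("s16",r["img"],(170,140,370,300),3.5)
r=ctrl.get_image("wrist");save("w16",r["img"])
E
```

```text
[726.99516743  48.48315248 156.15870646] [[295.80827811  97.54521723]]
```

View pics/s16.png

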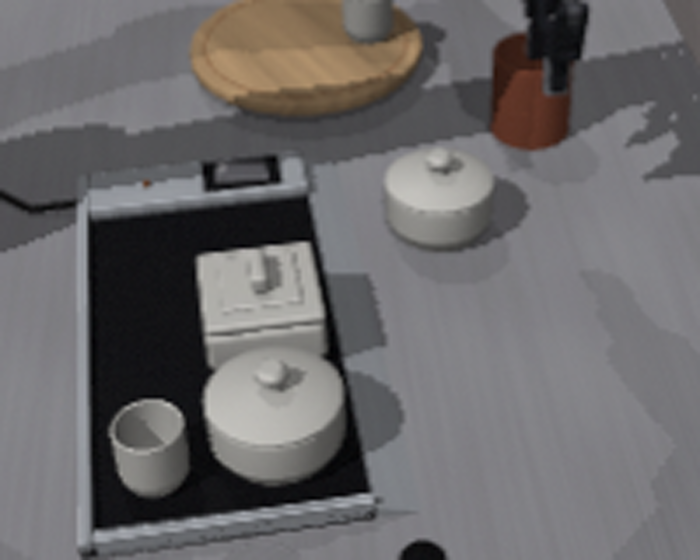

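View pics/w16.png

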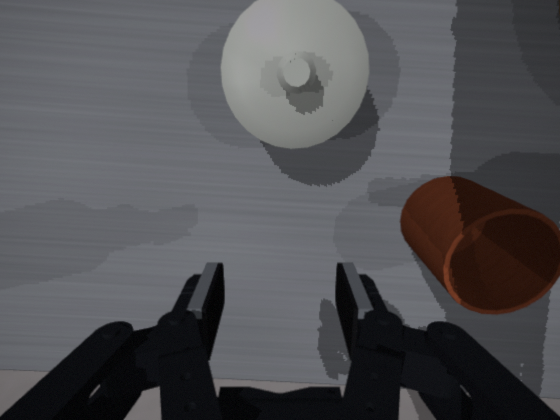

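```bash
python3 - <<'E'
from h import *
r=ctrl.get_image("wrist")
print("small knob",pl(plane(r,[(295,69)],82)),"mug",pl(plane(r,[(505,262)],90)),"rear",pl(plane(r,[(295,149)],54)))
E
```

```text
small knob [[202.1346007  106.63610463]] mug [[323.57220605 248.26114334]] rear [[253.22691955 108.46264812]]
```

Emit:
servo_tool --commands '[0,0.35,1.5,0,0.4,0,0.35,3,0,0.4,0,0.35,4.2,0,0.4,0,0.35,5,0,0.4,0,0.35,5.2,0,0.4,0,0.35,5.2,0,0.4,0.3,0.35,5.2,0,0.4,0.8,0.35,5.2,0,0.4,1.2,0.35,5.2,0,0.4,1.5,0.35,5.2,0,0.4]'

```text
clock: 20.7
eef_pos: [690.1, 57.1, 29.0]
tool_rot: [3.141, 0.003, -3.076]
force: [-1.0, 0.2, 0.4]
width: 51.3
```

Emit:
servo_tool --commands '[0.2,0,0,0,0.4,0.4,0,0,0,0.4,0.6,0,0,0,0.4,0.8,-0.02,0,0,0.4,1.0,-0.04,0,0,0.4,1.2,-0.06,0,0,0.4,1.4,-0.08,0,0,0.4,1.6,-0.1,0,0,0.4,1.8,-0.12,0,0,0.4,2,-0.14,0,0,0.4]'

```text
clock: 21.53
eef_pos: [639.8, 50.5, 26.6]
tool_rot: [3.141, 0.001, -3.075]
force: [4.9, 0.5, 0.5]
width: 51.2
```

```bash
python3 - <<'E'
from h import *
s=ctrl.read_state(); print(s["eef_pos"],s["force"],pl(s["eef_pos"]))
r=ctrl.get_image("wrist");save("w17",r["img"])
E
```

```text
[639.79024538  50.47376495  26.5816187 ] [4.87009362 0.48258994 0.45268098] [[208.92026077 105.23504244]]
```

View pics/w17.png

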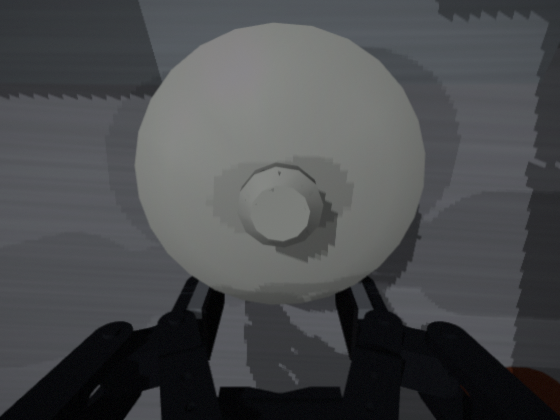

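Emit:
servo_tool --commands '[0.2,-0.02,0,0,0.4,0.4,-0.04,0,0,0.4,0.6,-0.06,0,0,0.4,0.8,-0.08,0,0,0.4,1.0,-0.1,0,0,0.4,1.2,-0.12,0,0,0.4,1.4,-0.14,0,0,0.4,1.6,-0.16,0,0,0.4,1.8,-0.18,-0.05,0,0.4,2,-0.2,-0.1,0,0.4]'

```text
clock: 22.42
eef_pos: [590.4, 42.3, 29.6]
tool_rot: [3.141, 0.002, -3.075]
force: [5.7, 0.9, 2.5]
width: 51.6
```

Emit:
servo_tool --commands '[0.2,0,0,0,0.4,0.4,0,0,0,0.4,0.6,0,-0.05,0,0.4,0.8,0,-0.1,0,0.4,1.0,0,-0.1,0,0.4,1.2,0,-0.1,0,0.4,1.4,0,-0.1,0,0.4,1.6,0,-0.1,0,0.4,1.8,0,-0.1,0,0.4,2,0,-0.1,0,0.4]'

```text
clock: 23.25
eef_pos: [539.4, 38.7, 31.5]
tool_rot: [-3.142, -0.0, -3.075]
force: [2.1, -0.3, -0.2]
width: 51.6
```

```bash
python3 - <<'E'
from h import *
s=ctrl.read_state(); print(s["eef_pos"],s["force"],pl(s["eef_pos"]))
r=ctrl.get_image("wrist");save("w18",r["img"])
E
```

```text
[539.42653224  38.73245067  31.50431999] [ 2.08353637 -0.26571673 -0.22935597] [[108.00351536 100.08296812]]
```

View pics/w18.png

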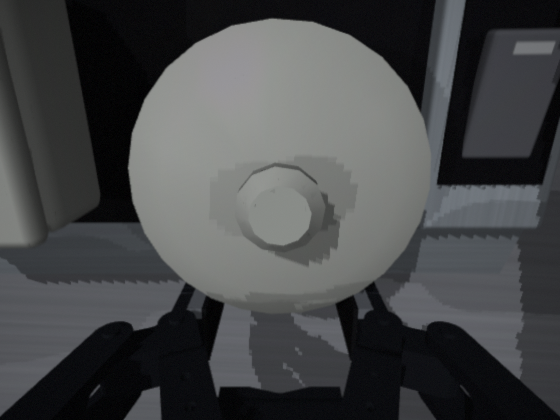

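Emit:
servo_tool --commands '[0.2,0,0,0,0.4,0.4,0,0,0,0.4,0.6,-0.02,0,0,0.4,0.8,-0.04,0,0,0.4,1.0,-0.06,0,0,0.4,1.2,-0.06,0,0,0.4,1.4,-0.06,0,0,0.4,1.6,-0.06,0,0,0.4,1.8,-0.06,0,0,0.4,2,-0.06,0,0,0.4]'

```text
clock: 24.13
eef_pos: [489.7, 33.9, 31.6]
tool_rot: [-3.142, -0.0, -3.075]
force: [1.5, -0.3, -1.2]
width: 51.6
```

Emit:
servo_tool --commands '[0.2,0,0,0,0.4,0.4,0,0,0,0.4,0.6,0,0,0,0.4,0.8,0,0,0,0.4,1.0,0,0,0,0.4,1.2,0,0,0,0.4,1.4,0,0,0,0.4,1.6,0,0,0,0.4,1.8,0,0,0,0.4,1.9,0,0,0,0.4]'

```text
clock: 24.97
eef_pos: [442.0, 30.7, 31.6]
tool_rot: [-3.141, -0.001, -3.075]
force: [1.5, 0.4, -0.7]
width: 51.3
```

```bash
python3 - <<'E'
from h import *
s=ctrl.read_state(); print(s["eef_pos"],s["force"],pl(s["eef_pos"]),s["qpos"])
r=ctrl.get_image("wrist");save("w19",r["img"])
r=ctrl.get_image("side");save("s19",r["img"],(170,140,370,300),3.5)
E
```

```text
[441.99237059  30.7216025   31.63079538] [ 1.51011568  0.35577391 -0.65166421] [[10.25403319 98.46177085]] [ 0.0288362   0.72778418 -0.23609316  2.22312041  0.65825704  0.25741394
  0.84648677]
```

View pics/w19.png

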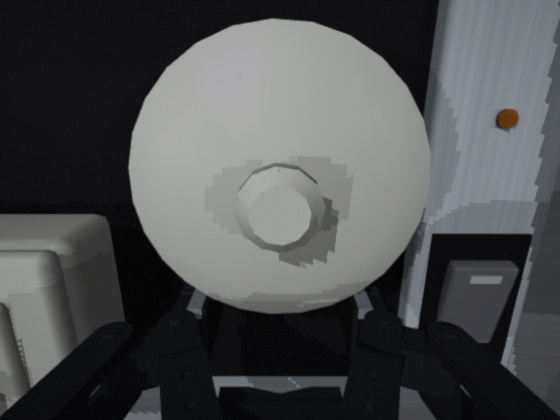

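View pics/s19.png

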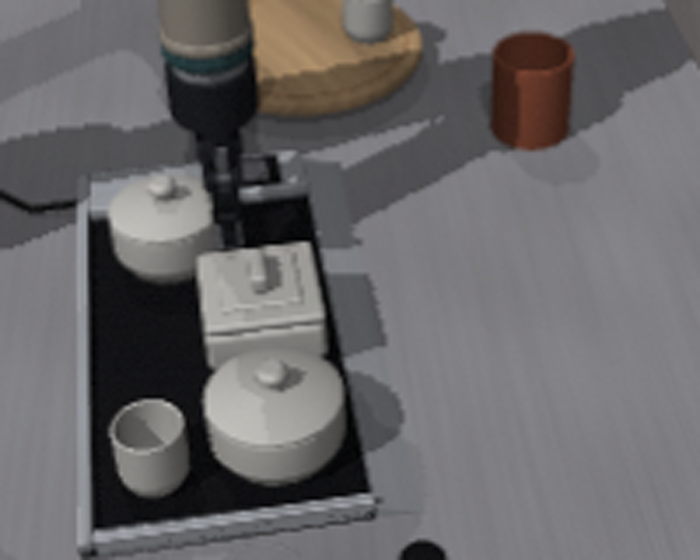

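Emit:
servo_tool --commands '[-0.5,0,0,0,0.4,-1.5,0,0,0,0.4,-2,0,-1,0,0.4,-2.5,0,-2.5,0,0.2,-3,0,-4,0,0,-3.5,1,-5,0,0,-4.2,2.5,-5,0,0,-5,4,-5,0,0,-5.8,5.5,-5,0,0,-6.4,7,-5,0,0]'

```text
clock: 25.9
eef_pos: [591.4, 216.2, 156.6]
tool_rot: [-3.14, -0.001, -3.077]
force: [0.1, -1.0, -0.3]
width: 85.8
```

Emit:
servo_tool --commands '[-0.3,1.5,0,0,0,-0.6,3,0,0,0,-0.6,4.5,0,0,0,-0.6,5.6,0,0,0,-0.6,5.6,0,0,0,-0.6,5.6,0,0,0,-0.6,5.6,0,0,0,-0.6,5.6,0,0,0]'

```text
clock: 26.57
eef_pos: [596.9, 353.9, 156.1]
tool_rot: [-3.139, -0.001, -3.077]
force: [-0.1, -1.2, 1.1]
width: 85.1
```

```bash
python3 - <<'E'
from h import *
s=ctrl.read_state(); print(s["eef_pos"])
r=ctrl.get_image("wrist");save("w20",r["img"])
r=ctrl.get_image("side");save("s20",r["img"],(170,100,370,260),3.5)
E
```

```text
[596.9152249  353.90010822 156.14006681]
```

View pics/w20.png

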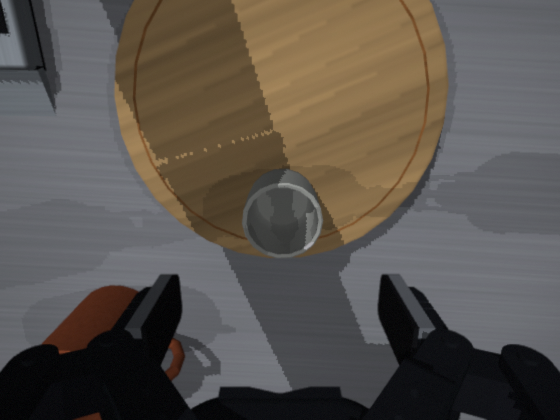

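View pics/s20.png

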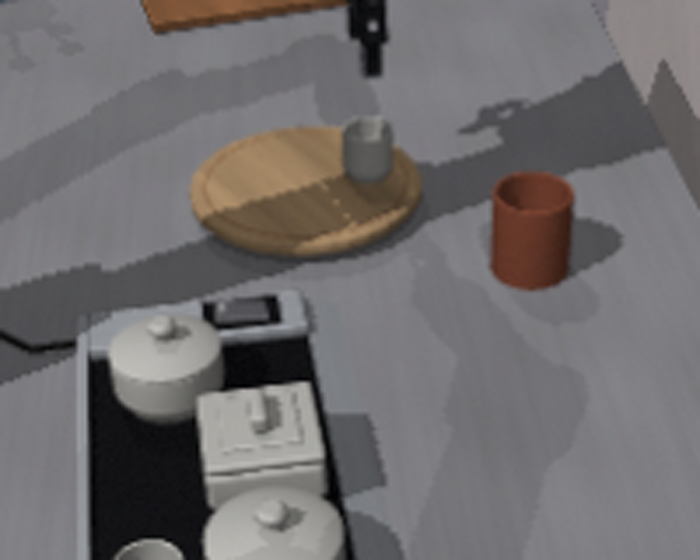

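```bash
python3 - <<'E'
from h import *
r=ctrl.get_image("wrist")
C=plane(r,[(283,220)],86)[0];print(C); move([C[0],C[1],42])
E
```

```text
[595.97553063 356.35711511  86.        ]
from [597.1 354.6 156.6] tx,ty,tz [0.04 0.07 4.59]
```

Emit:
servo_tool --commands '[0.1,0.07,1.5,0,0,0.1,0.07,3,0,0,0.1,0.07,4,0,0,0.1,0.07,4.6,0,0,0.1,0.07,4.6,0,0,0.1,0.07,4.6,0,0,0.1,0.07,4.6,0,0]'

```text
clock: 27.3
eef_pos: [595.1, 358.9, 43.6]
tool_rot: [3.14, 0.003, -3.076]
force: [-0.3, 0.2, -0.0]
width: 85.4
```

```bash
python3 - <<'E'
from h import *
print(ctrl.read_state()["eef_pos"])
r=ctrl.get_image("side");save("s21",r["img"],(200,80,380,220),4)
E
```

```text
[595.12599228 358.86952525  43.60395919]
```

View pics/s21.png

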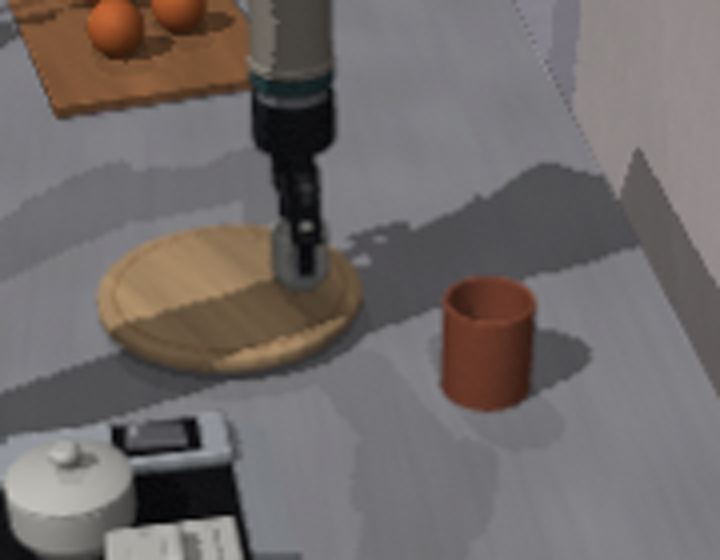

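Emit:
servo_tool --commands '[0.1,0,0,0,0.3,0.1,0,0,0,0.6,0.1,0,0,0,0.8,0.1,0,0,0,0.8,0.1,0,0,0,0.8,0.1,0,0,0,0.8,0.1,0,0,0,0.8,0.1,0,0,0,0.8,0.1,0,0,0,0.8]'

```text
clock: 28.1
eef_pos: [591.9, 358.4, 43.1]
tool_rot: [3.141, 0.002, -3.075]
force: [-0.9, -0.7, 5.8]
width: 52.9
```

Emit:
servo_tool --commands '[0,0,-0.5,0,0.8,0,0,-1.5,0,0.8,0,0,-3,0,0.8,0,0,-4.5,0,0.8,0,0,-5,0,0.8,0,-1.5,-5,0,0.8,0.5,-3,-5,0,0.8,1,-4.5,-5,0,0.8,1.5,-6,-5,0,0.8,2,-7.5,-5,0,0.8]'

```text
clock: 28.93
eef_pos: [553.0, 165.5, 166.9]
tool_rot: [-3.141, -0.0, -3.075]
force: [0.4, -0.3, -1.4]
width: 52.9
```

```bash
python3 - <<'E'
from h import *
T=O+R@[48,98]; move([*T,150]); print(ctrl.read_state()["width"])
E
```

```text
from [553.  165.5 166.9] tx,ty,tz [ 3.28 -5.1   0.68]
52.93288180676512
```

Emit:
servo_tool --commands '[1,-1.5,0,0,0.8,2,-3,0,0,0.8,3,-4.3,0,0,0.8,3.2,-5,0,0,0.8,3.2,-5,0,0,0.8,3.2,-5,0,0,0.8,3.2,-5,0,0,0.8,3.2,-5,0,0,0.8]'

```text
clock: 29.6
eef_pos: [483.2, 38.9, 166.9]
tool_rot: [3.14, 0.001, -3.073]
force: [0.4, -0.2, -1.5]
width: 53.1
```

```bash
python3 - <<'E'
from h import *
T=O+R@[48,98]; move([*T,24]); print(ctrl.read_state()["width"],pl(ctrl.read_state()["eef_pos"]))
r=ctrl.get_image("wrist");save("w22",r["img"])
E
```

```text
from [483.2  38.9 166.9] tx,ty,tz [ 0.16 -0.24  5.72]
53.065258964312726 [[ 51.93761203 103.91649679]]
```

View pics/w22.png

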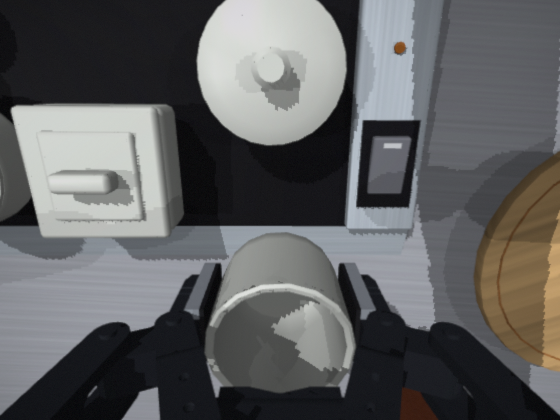

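```bash
python3 - <<'E'
from h import *
r=ctrl.get_image("wrist")
print("small knob",pl(plane(r,[(271,66)],93)),"small rear",pl(plane(r,[(272,144)],65)),"sq rear",pl(plane(r,[(44,236),(170,234)],65)),"glass edge/strip",pl(plane(r,[(200,226)],11)),pl(plane(r,[(346,223)],16)))
print("sq knob",pl(plane(r,[(85,181)],93)))
print("switch",pl(plane(r,[(376,136),(417,136),(365,192),(404,193)],25)))
E
```

```text
small knob [[-43.50511477  98.86057884]] small rear [[ 5.57734196 98.68618751]] sq rear [[ 76.25279214 -75.24044251]
 [ 74.56719562  20.15605141]] glass edge/strip [[89.80191041 30.30142399]] [[ 84.51990815 164.99326832]]
sq knob [[ 25.57648979 -20.74101087]]
switch [[  4.97961676 182.44367751]
 [  4.99486224 215.58614812]
 [ 52.36818259 177.52025689]
 [ 53.19893696 210.93858209]]
```

Emit:
servo_tool --commands '[0.16,-0.2,1.5,0,0.8,0.16,-0.2,3,0,0.8,0.16,-0.2,4.2,0,0.8,0.16,-0.2,5,0,0.8,0.16,-0.2,5.4,0,0.8,0.16,-0.2,5.6,0,0.8,0.16,-0.2,5.65,0,0.8,0.16,-0.2,5.68,0,0.8,0.16,-0.2,5.68,0,0.8]'

```text
clock: 30.45
eef_pos: [479.4, 32.5, 25.2]
tool_rot: [3.141, 0.001, -3.075]
force: [-0.3, -0.4, -1.1]
width: 52.8
```

```bash
python3 - <<'E'
from h import *
s=ctrl.read_state(); print(s["eef_pos"],s["force"],pl(s["eef_pos"]))
r=ctrl.get_image("side");save("s23",r["img"],(170,140,370,300),3.5)
E
```

```text
[479.43201638  32.51323305  25.18599074] [-0.31708553 -0.36408856 -1.08266362] [[47.73069606 97.80089539]]
```

View pics/s23.png

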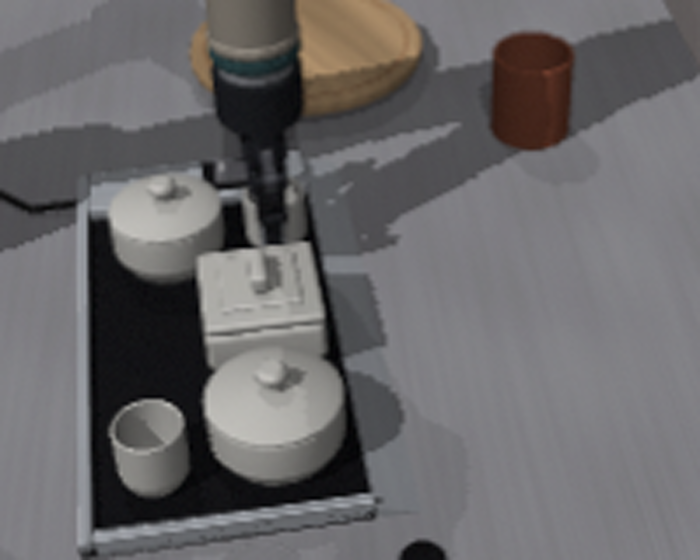

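Emit:
servo_tool --commands '[0,0,0.06,0,0.8,0,0,0.08,0,0.8,0,0,0.08,0,0.8,0,0,0.08,0,0.4,0,0,0.08,0,0.2,0,0,0.08,0,0,0,0,0.08,0,0,0,0,0.08,0,0]'

```text
clock: 31.17
eef_pos: [478.9, 32.0, 22.7]
tool_rot: [3.142, 0.0, -3.075]
force: [0.2, 0.4, 0.1]
width: 85.6
```

Emit:
servo_tool --commands '[0,0,-1,0,0,0,0,-2.5,0,0,0,0,-4,0,0,0,0,-5,0,0.5,0,1.5,-5,0,1,0,3,-5,0,1,0,3.9,-5,0,1,0,3.9,-5,0,1,0,3.9,-5,0,1,0,3.9,-5,0,1]'

```text
clock: 32.0
eef_pos: [471.9, 128.3, 147.3]
tool_rot: [-3.14, -0.001, -3.075]
force: [0.2, -0.1, -0.4]
width: 0.4
```

```bash
python3 - <<'E'
from h import *
s=ctrl.read_state(); print(s["eef_pos"],s["force"],pl(s["eef_pos"]),s["width"])
r=ctrl.get_image("wrist");save("w24",r["img"])
r=ctrl.get_image("side");save("s24",r["img"],(170,140,370,300),3.5)
r=ctrl.get_image("scene");save("c24",r["img"],(180,130,450,280),2.9)
E
```

```text
[471.9461333  128.30823825 147.26322079] [ 0.19753784 -0.14265422 -0.40998662] [[ 46.52613394 193.88039631]] 0.44778777126655045
```

View pics/w24.png

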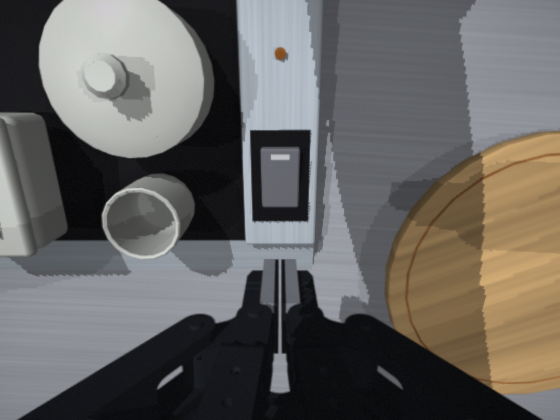

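View pics/s24.png

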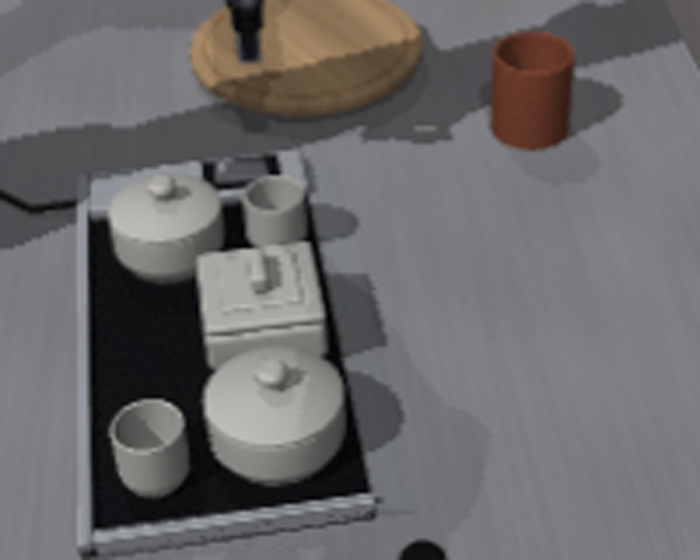

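View pics/c24.png

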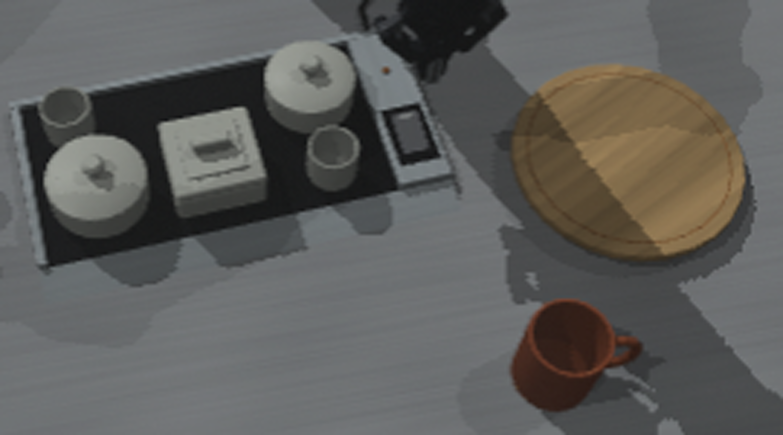

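```bash
python3 - <<'E'
from h import *
r=ctrl.get_image("wrist")
print("near",pl(plane(r,[(262,147),(298,147)],31)),"far",pl(plane(r,[(262,207),(299,207)],20)))
print("near",plane(r,[(280,147)],31),"far",plane(r,[(280,207)],20))
q=ctrl.get_image("scene"); d=ctrl.get_image("side")
S=lambda x,y:(180+x/2.9,130+y/2.9); D=lambda x,y:(170+x/3.5,140+y/3.5)
for n,s,t in(("large",(95,166),(272,371)),("small",(313,66),(162,185)),("square",(214,147),(258,268))):
    P=tri([q,d],[S(*s),D(*t)]); print(n,P[2],pl(P))
for n,s,t in(("cupA",(66,110),(149,424)),("cupB",(333,146),(275,191))): print(n,pl(plane(q,[S(*s)],67)),pl(plane(d,[D(*t)],67)))
P=(O+R@[12,196]); move([*P,60]); print(ctrl.read_state()["qpos"])
E
```

```text
near [[  4.76906917 180.21618852]
 [  4.8052893  207.16791387]] far [[ 55.95362438 178.76382682]
 [ 55.9910169  209.36682706]]
near [[430.30599967 125.39074506  31.        ]] far [[481.38652004 128.69854228  20.        ]]
large 86.59605990355941 [[  30.6003047  -146.19193924]]
small 86.33112248072865 [[-38.61431972 100.70384135]]
square 83.07313753259338 [[ 33.34574704 -23.80497679]]
cupA [[ -58.83946034 -164.37958792]] [[ -63.30420217 -163.82197246]]
cupB [[54.46236602 96.97325307]] [[ 57.39088077 101.05924665]]
from [472.3 128.5 147.5] tx,ty,tz [1.4  0.08 3.5 ]
[ 0.03124699  0.57344574 -0.51667518  2.03138092  0.45868842  0.65072886
  0.84732305]
```

Emit:
servo_tool --commands '[1.5,0,0,0,1,1.5,0,1.2,0,1,1.5,0,2.4,0,1,1.5,0,3.5,0,1,1.5,0,4,0,1,1.5,0,4,0,1,1.5,0,4,0,1]'

```text
clock: 32.88
eef_pos: [434.5, 126.7, 47.3]
tool_rot: [-3.141, -0.001, -3.075]
force: [0.8, -0.3, -0.4]
width: -0.3
```

```bash
python3 - <<'E'
from h import *
s=ctrl.read_state(); print(s["eef_pos"],s["force"],pl(s["eef_pos"]),s["qpos"])
r=ctrl.get_image("wrist");save("w25",r["img"])
r=ctrl.get_image("scene");save("c25",r["img"],(260,120,380,220),6)
move([*(O+R@[8,194]),30])
E
```

```text
[434.52859269 126.74779302  47.29647994] [ 0.83288636 -0.33551666 -0.39638262] [[  9.08664915 194.77051636]] [-0.13351159  0.70632557 -0.31065801  2.19099645  0.64959189  0.33426431
  0.64172052]
from [435.5 127.1  48.4] tx,ty,tz [ 0.08 -0.04  0.74]
```

View pics/w25.png

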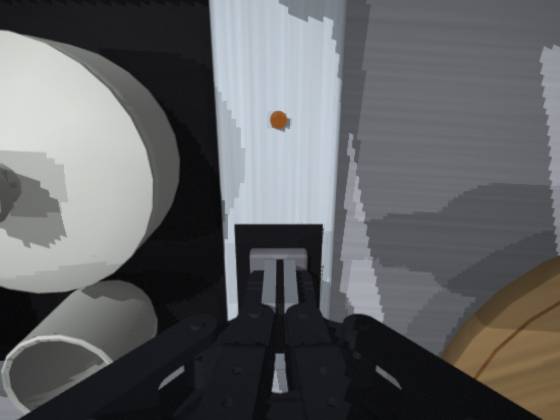

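View pics/c25.png

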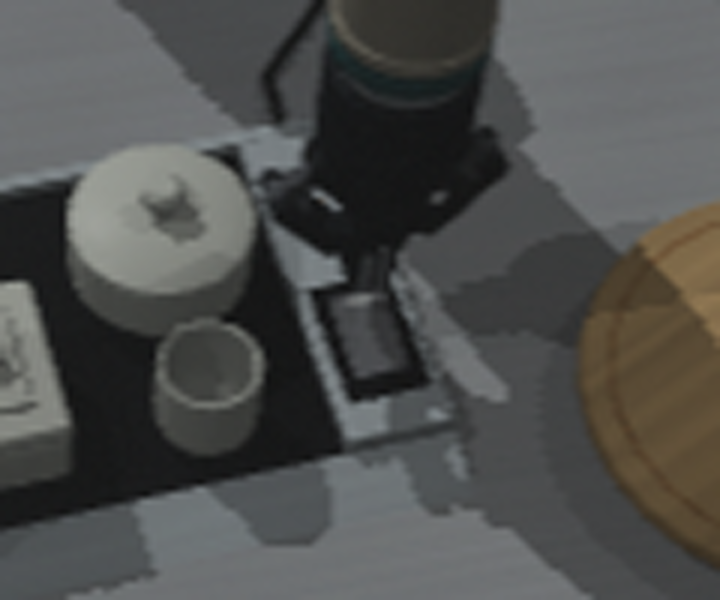

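Emit:
servo_tool --commands '[0.05,0.15,0.2,0,1,0.05,0.15,0.4,0,1,0.05,0.15,0.5,0,1,0.05,0.15,0.5,0,1]'

```text
clock: 33.32
eef_pos: [433.2, 130.5, 34.8]
tool_rot: [-3.141, -0.0, -3.075]
force: [0.6, -0.1, 0.0]
width: -0.2
```

Emit:
servo_tool --commands '[0,0,0.1,0,1,0,0,0.2,0,1,0,0,0.3,0,1,0,0,0.36,0,1,0,0,0.36,0,1]'

```text
clock: 33.73
eef_pos: [432.8, 130.4, 26.0]
tool_rot: [-3.141, -0.001, -3.075]
force: [-2.7, -0.9, 4.6]
width: 0.1
```

```bash
python3 - <<'E'
from h import *
s=ctrl.read_state(); print(s["eef_pos"],s["force"],pl(s["eef_pos"]),s["qpos"])
r=ctrl.get_image("scene");save("c26",r["img"],(260,120,380,220),6)
E
```

```text
[432.84974386 130.41905492  25.99929971] [-2.69204876 -0.94167451  4.55223584] [[  7.65150688 198.54371977]] [-0.17571502  0.7468638  -0.26275109  2.20021957  0.70449005  0.27625238
  0.58142218]
```

View pics/c26.png

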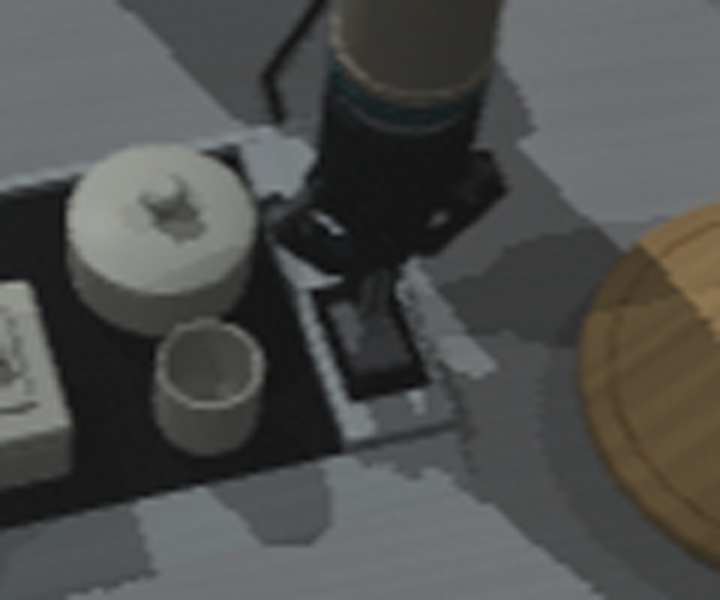

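Emit:
servo_tool --commands '[0,0,0.08,0,1,0,0,0.16,0,1,0,0,0.2,0,1,0,0,0.2,0,1]'

```text
clock: 34.12
eef_pos: [433.0, 130.4, 24.7]
tool_rot: [-3.14, 0.003, -3.074]
force: [-11.2, -2.0, 53.3]
width: 0.1
```

```bash
python3 - <<'E'
from h import *
s=ctrl.read_state(); print(s["eef_pos"],s["force"],pl(s["eef_pos"]))
E
```

```text
[432.95383746 130.42426592  24.682778  ] [-11.18188507  -1.98128222  53.31567582] [[  7.75571843 198.54211157]]
```

Emit:
servo_tool --commands '[0,0,-0.3,0,1,0,0,-1,0,1,0,0,-2,0,1,0,0,-3.5,0,1,0,0,-5,0,1,-1.4,0,-5,0,1,-1.4,0,-5,0,1,-1.4,0,-5,0,1]'

```text
clock: 34.78
eef_pos: [470.5, 132.7, 146.6]
tool_rot: [3.141, 0.003, -3.078]
force: [-0.9, 0.0, -0.4]
width: -0.2
```

```bash
python3 - <<'E'
from h import *
s=ctrl.read_state(); print(s["eef_pos"],s["force"])
r=ctrl.get_image("scene");save("c27",r["img"],(180,120,380,240),4)
r=ctrl.get_image("wrist");save("w27",r["img"])
r=ctrl.get_image("side");save("s27",r["img"],(170,140,370,300),3.5)
E
```

```text
[470.49940247 132.66344515 146.63291948] [-0.94806695  0.00334658 -0.36390586]
```

View pics/c27.png

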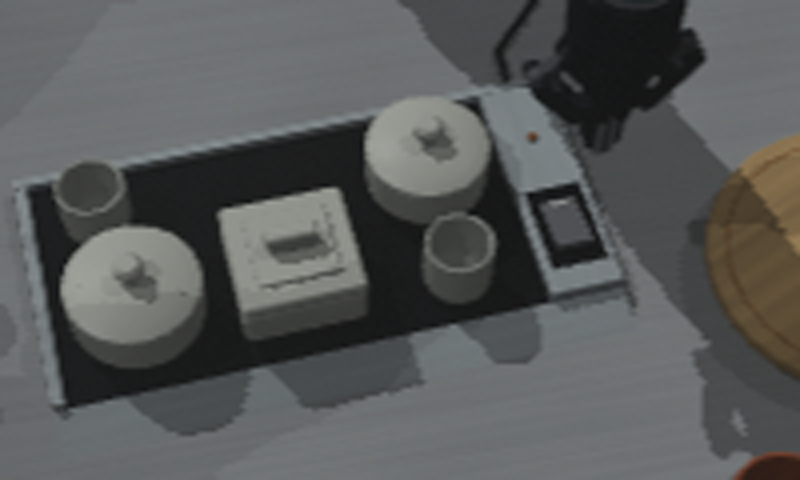

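View pics/w27.png

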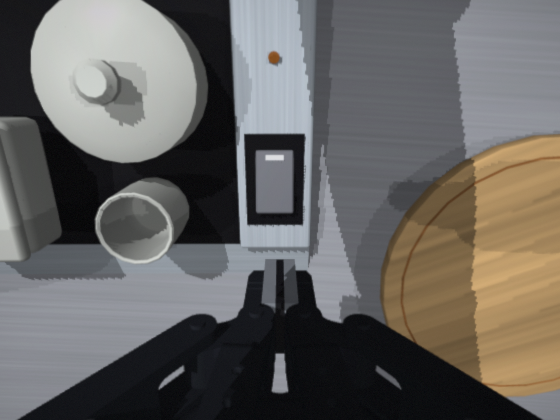

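View pics/s27.png

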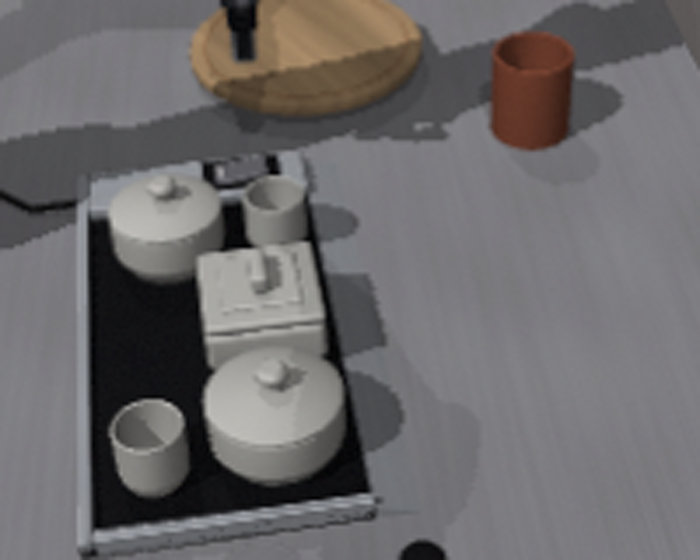

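```bash
python3 - <<'E'
from h import *
r=ctrl.get_image("wrist")
a=cv2.imread("pics/w24.png")[120:235,235:325]; b=r["img"][120:235,229:319]
s=ctrl.get_image("side")["img"][175:205,220:265]
cv2.imwrite("pics/cmp.png",np.hstack([cv2.resize(a,None,fx=4,fy=4),cv2.resize(b,None,fx=4,fy=4)]))
# predicted corners for off/on, pivot x=30,y=194,h=28.1
Rz=lambda x,y,z:[*(O+R@[x,y]),z]
for nm,sg in(("off",1),("on",-1)):
    print(nm,proj(r,[Rz(30-25,194,28.1+sg*4.2),Rz(30+25,194,28.1-sg*4.2)]).round(1).tolist())
print(proj(r,[Rz(30-25,179,28.1),Rz(30-25,209,28.1)]).round(1).tolist())
E
```

```text
off [[273.8, 154.7], [274.2, 214.0]]
on [[274.0, 152.7], [274.1, 217.6]]
[[254.0, 153.7], [293.7, 153.7]]
```

View pics/cmp.png

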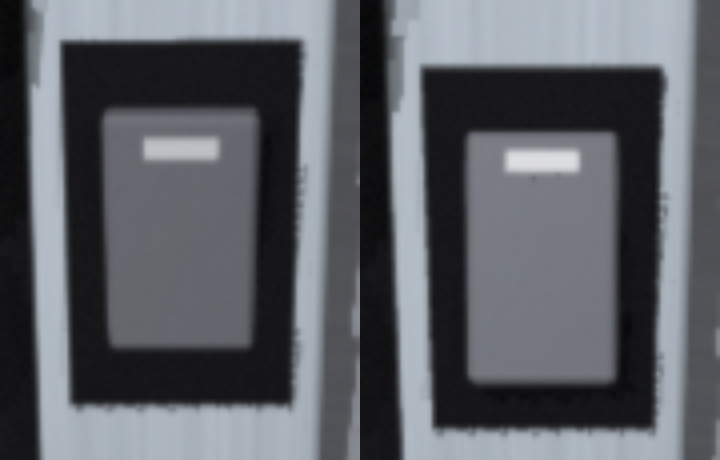

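```bash
python3 - <<'E'
from cell import ctrl
print(ctrl.finish_job())
E
```

```text
the job is handed in; nothing more can be done
None
```

I slid all three pots over the bevel onto the glass, stood both cups upright on it, and then pressed the rocker's near end down. The job was handed in at about 35 s, with the arm clear and touching nothing.

**What the last pictures showed:** All five items stand flat and inside the glass, with the lids on. From the gripper positions, the tightest margin to the far glass edge is about 12 mm. I pushed the small pot deeper than the others, so the second cup could stand behind it. Nothing seemed to have been knocked aside, and I left the bottle, mug and jar alone.

**Checks that disagreed or stayed uncertain:**
- **Positions:** the camera readings put the items about 5–10 mm farther from the robot than the gripper positions do. Even by those readings, everything is within the glass. The large pot is tightest, at about 7 mm from the far edge.
- **Switch force:** the press reached 53 N at the fingertips when the rocker hit its stop, well above the 3 N needed. The wrist limit is 120 N. The 40 N limit is for the arm and gripper body, and I believe only the fingertips touched the switch.
- **Switch state:** I judged it on from that hard stop and from the changed tilt of the paddle in the wrist picture. The paddle's edge widths fit a full press. Its length grew only about 3 px, against 5–6 px predicted, so the picture alone does not prove it went fully down.

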